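# Put the carving gouges away and lock the rack

## Robot

A 6-joint arm with a two-finger parallel gripper is mounted at the origin on the work surface. World frame = base frame: x ahead of the robot, y to its left, z up, the work surface at z = 0. Lengths are in m, angles in rad, forces in N, time in s.
With the tool pointing down it reaches from about 0.25 to 0.85 m from the base axis. Payload 12.5 kg.
Tool frame: the origin (TCP) lies at the very end of the fingers, on their centre line; the grasp point (between the pads) lies 19 mm behind it; z points along the fingers, y is the line along which they close (so a half turn about z gives the same grasp; the last joint's range is limited). The gripper opens to 93 mm and grips with 3 to 60 N. Pads are 15 mm wide; open, the fingers measure 128 mm over their backs; the gripper's body (75 mm by 188 mm) begins 65 mm behind the grasp point.
Start: joints at [1.039, 0.351, 1.652, -0, 1.139, -0.085], TCP at [0.238, 0.496, 0.219] pointing down, gripper open.
Joint ranges: [-2.75, 2.75], [-0.79, 2.1], [0.01, 2.65], [-1.57, 4.71], [0.07, 3.14], [-2.87, 2.87]. Speed limits (rad/s): [2.22, 2.22, 2.79, 3.14, 3.14, 3.14].

## Interface

Orientations are given as a rotation vector (axis times angle).
In Python, from workcell import r gives the robot as it stands.
- The arm moves only by the shell command python3 steer.py 'ROWS' [FORCE]. ROWS is rows parted by semicolons, their numbers by spaces, 1 to 5 of them, each of 7 numbers: dx, dy, dz in m, then a rotation vector rx, ry, rz in rad, then the finger opening in m; each row is the pose to reach, as a shift and turn from the pose commanded when the command began, along the tool's axes at that moment; what a row does not reach only later rows make up. A row lasts 1/10 s, in which the tool goes at most 0.05 m and 0.15 rad, less where a joint would pass 70% of its speed; a pose out of reach is approached as far as the arm can. The fingers move at their own pace and stop on an object; FORCE is the grip in N (left out, the last holds). Time passes only in rows, so rows that do not move let the fingers close. It prints the time, the measured TCP pose, the force, the opening and the grip force at its end.
- r.read_state(): the state, without advancing time (a new reading comes with each control period).
- r.snapshot(name): name is "side" or "top" or "wrist"; returns (picture, depth): 384x512x3 uint8, red, green, blue; 384x512 float32, m along the optical axis (not along the pixel's ray), 0 where there is no reading.
- r.camera_model(name): a dict with "K" (3x3 intrinsics, pixels), "k1" (the pictures are not rectified: a ray, as slopes to the right and down, at radius r is drawn at 1 + k1 r^2 times it, then the intrinsics apply), "pose" (4x4, takes a point from camera to world coordinates). Camera axes: x right, y up, looking along -z (the intrinsics and any distortion apply to the point x, -y, -z); pixel columns grow to the right and rows downward; lengths in m; the calibration is good to about 2 mm. A picture is of the moment at which its call begins: read the wrist's pose just before it. camera_model takes no time and is no camera call; for the wrist camera it gives the pose at the moment of the call.
- r.close_job(): hands the job in; it is judged then, once.
The state is a dict: "t": time; "qpos": joint angles; "joint_velocities": joint speeds; "joint_efforts": joint torques, N m; "tool_pos": TCP position; "tcp_rot": TCP orientation; "ft_force": force on the tool from outside, world axes, zero at the start; "wrist_torque": the same for the moment, N m; "opening": finger opening in m; "finger_force": force on a finger pad.
Only numpy, scipy, OpenCV 4.12 (cv2) and the standard library are available. Lean on these libraries where they do the work, as an engineer would, in place of code of your own. Each camera call takes 0.05 s, during which the arm holds its last target. There are 200 camera calls.

## Task

Pull the red lock knob of the gouge rack fully out, then lay every gouge on the bench in a slot of the sloping rack, one to a slot, flat on the bed with the handle low, its butt near the stop, and the blade uphill. When all are in, push the knob fully home so that the tabs lock the gouges in; leave the other things on the bench where they are.

Things in the scene. Friction and masses are not known exactly. Their poses are not given: they have to be found in the camera images.
- rack: Fixed wooden gouge rack on the bench, 215 mm deep, 330 mm wide. Origin: on the bench top, below the middle of the low front edge of its sloping bed; x points to the high back, y to the side with the red knob, z up. Apart from the lock it does not move.
- bed: Rack's sloping plywood bed, rising 0.35 rad from front to back. Origin: on the bed surface, mid width, at the front edge, 55 mm above the bench; x up the slope along the slots, y across towards the knob, z its normal. Slots 34 mm wide at y = -120, -60, 0, 60, 120 mm between dividers 26 mm wide, 16 mm high that stand only at x = 0 to 28 and 92 to 114 mm; fingers have room between.
- slot (a point): Point on the bed surface in the middle slot (y = 0), 58 mm up the bed from the front: below the handle centre of a gouge that lies there with its butt near the stop, its handle axis then 12 mm above the bed. The butt stop, 26 mm high, ends at bed x = -2 mm.
- lock (a joint): Slide of lock bar, m: 0 home (five yellow tabs over the slots block them and hold gouge butts down), 0.030 fully out to bed +y (tabs over dividers, slots free). Spring detent at both ends: some 8 N starts it from either end, falling to zero near 0.015, past which it snaps to the other end. Tabs: 22 mm wide, at bed x = -14 to 26 mm, underside 31, top 37 mm above the bed.
- knob (a point): Centre of the red knob of the lock bar: a disc 40 mm in diameter and 16 mm thick whose axis is the bed's y; moves with the bar. About 82 mm above the bench.
- neck (a point): Point on the axis of the 12 mm steel stem, 27 mm from the knob's centre on the rack side, moves with the bar. With the lock home the stem is bare for 42 mm between rack side (bed y = 163 mm) and knob (from y = 205 mm), enough for two fingers to straddle it from above and pull the knob.
- gouge0: Carving gouge (may be absent), 195 mm long, 0.1 kg: square handle 110 x 24 x 24 mm dark brown wood, brass ferrule, steel blade 16 x 4 mm. Origin: on the handle's axis at mid handle; x points to the blade, whose end is 140 mm away, the butt is 55 mm away. Centre of mass some 10 mm from the origin towards the blade. Any side may be up.
- gouge1: Carving gouge (may be absent), 195 mm long, 0.1 kg: square handle 110 x 24 x 24 mm red, brass ferrule, steel blade 16 x 4 mm. Origin: on the handle's axis at mid handle; x points to the blade, whose end is 140 mm away, the butt is 55 mm away. Centre of mass some 10 mm from the origin towards the blade. Any side may be up.
- gouge2: Carving gouge (may be absent), 195 mm long, 0.1 kg: square handle 110 x 24 x 24 mm blue, brass ferrule, steel blade 16 x 4 mm. Origin: on the handle's axis at mid handle; x points to the blade, whose end is 140 mm away, the butt is 55 mm away. Centre of mass some 10 mm from the origin towards the blade. Any side may be up.
- gouge3: Carving gouge (may be absent), 195 mm long, 0.1 kg: square handle 110 x 24 x 24 mm dark brown wood, brass ferrule, steel blade 16 x 4 mm. Origin: on the handle's axis at mid handle; x points to the blade, whose end is 140 mm away, the butt is 55 mm away. Centre of mass some 10 mm from the origin towards the blade. Any side may be up.
- gouge4: Carving gouge (may be absent), 195 mm long, 0.1 kg: square handle 110 x 24 x 24 mm green, brass ferrule, steel blade 16 x 4 mm. Origin: on the handle's axis at mid handle; x points to the blade, whose end is 140 mm away, the butt is 55 mm away. Centre of mass some 10 mm from the origin towards the blade. Any side may be up.
- mug: White mug, 95 mm high, 80 mm wide. Origin under its centre. Not part of the job.
- bottle: Clear bottle with red cap, 200 mm high, 64 mm wide. Origin under its centre. Not part of the job.
- offcut: Dark wood block 60 x 75 x 45 mm. Origin under its centre. Not part of the job.
- mallet: Round wooden mallet standing on its head, 235 mm high, 88 mm wide. Origin under its centre. Not part of the job.
- square: Try square lying flat: wood stock 22 x 90 x 16 mm, steel blade 120 mm along its x. Origin under the stock's centre. Not part of the job.
- tape: Blue roll, 90 mm across, 30 mm high. Origin under its centre. Not part of the job.
- stone: Reddish sharpening stone 150 x 50 x 25 mm. Origin under its centre. Not part of the job.

How it is judged:
On the way, in this order (a step that is already met when the one before it is completed fails the run):
1. the lock knob is pulled fully out (value of joint lock above 0.026 m), for 0.2 s.
2. with the lock still out, every gouge lies in a slot of the rack, blade uphill (value of joint lock above 0.024 m and z of gouge0 in the frame of bed between 0.006 and 0.018 m and x of gouge0 in the frame of bed between 0.048 and 0.075 m and y of gouge0 in the frame of bed between -0.132 and 0.132 m and angle between the x axis of each of gouge0, gouge1, gouge2, gouge3, gouge4 and the x axis of bed, either way round below 0.14 rad and x of bed in the frame of gouge0 below 0 m and z of gouge1 in the frame of bed between 0.006 and 0.018 m and x of gouge1 in the frame of bed between 0.048 and 0.075 m and y of gouge1 in the frame of bed between -0.132 and 0.132 m and x of bed in the frame of gouge1 below 0 m and z of gouge2 in the frame of bed between 0.006 and 0.018 m and x of gouge2 in the frame of bed between 0.048 and 0.075 m and y of gouge2 in the frame of bed between -0.132 and 0.132 m and x of bed in the frame of gouge2 below 0 m and z of gouge3 in the frame of bed between 0.006 and 0.018 m and x of gouge3 in the frame of bed between 0.048 and 0.075 m and y of gouge3 in the frame of bed between -0.132 and 0.132 m and x of bed in the frame of gouge3 below 0 m and z of gouge4 in the frame of bed between 0.006 and 0.018 m and x of gouge4 in the frame of bed between 0.048 and 0.075 m and y of gouge4 in the frame of bed between -0.132 and 0.132 m and x of bed in the frame of gouge4 below 0 m), for 0.2 s.
3. the lock knob is pushed fully home (value of joint lock below 0.003 m), for 0.2 s.
At the end, for the whole second after the job is handed in: The lock is home (within 3 mm) and every gouge present lies at rest in a slot: handle axis 6 to 18 mm above the bed, handle centre 48 to 75 mm up the bed from the stop, along the slot within 0.14 rad, blade uphill (value of joint lock below 0.003 m and z of gouge0 in the frame of bed between 0.006 and 0.018 m and x of gouge0 in the frame of bed between 0.048 and 0.075 m and y of gouge0 in the frame of bed between -0.132 and 0.132 m and angle between the x axis of each of gouge0, gouge1, gouge2, gouge3, gouge4 and the x axis of bed, either way round below 0.14 rad and x of bed in the frame of gouge0 below 0 m and z of gouge1 in the frame of bed between 0.006 and 0.018 m and x of gouge1 in the frame of bed between 0.048 and 0.075 m and y of gouge1 in the frame of bed between -0.132 and 0.132 m and x of bed in the frame of gouge1 below 0 m and z of gouge2 in the frame of bed between 0.006 and 0.018 m and x of gouge2 in the frame of bed between 0.048 and 0.075 m and y of gouge2 in the frame of bed between -0.132 and 0.132 m and x of bed in the frame of gouge2 below 0 m and z of gouge3 in the frame of bed between 0.006 and 0.018 m and x of gouge3 in the frame of bed between 0.048 and 0.075 m and y of gouge3 in the frame of bed between -0.132 and 0.132 m and x of bed in the frame of gouge3 below 0 m and z of gouge4 in the frame of bed between 0.006 and 0.018 m and x of gouge4 in the frame of bed between 0.048 and 0.075 m and y of gouge4 in the frame of bed between -0.132 and 0.132 m and x of bed in the frame of gouge4 below 0 m and linear speed of each of gouge0, gouge1, gouge2, gouge3, gouge4 below 0.02 m/s); the robot touches nothing.
It fails at once if another thing on the bench is moved by more than 3 cm (distance of any of mug, bottle, offcut, mallet, square, tape, stone from where it was at the start of the episode above 0.03 m).
Of gouge0, gouge1, gouge2, gouge3, gouge4 only 3 to 5 are there at a start; the rules pass over those that are not, and their reading is None.
At some moment in a run one of gouge0, gouge1, gouge2, gouge3, gouge4 may be knocked a few centimetres aside while the robot is not near it.
Once in a run the grip may slacken for a moment while it holds something.
It also fails if it takes over 210 s, if anything falls off the work surface, if the arm or the gripper's body presses on something with over 40 N, if the wrist force passes 120 N, or if a joint passes its speed limit or range.

## Working session

There is one attempt and no reset: what is moved stays moved. The work goes in short steps, Python scripts to look and compute and a shell command to move; the robot and the scene stay as the last step left them, time stands still between calls to the robot, and variables do not carry over. Pictures are saved under pics/ and viewed, at most 14 in all, crops included, and the job is handed in when it is done.

```bash
ls; mkdir -p pics; python3 - <<'E'
from workcell import r
import cv2,numpy as np
for n in("top","side"):
    p,d=r.snapshot(n); m=r.camera_model(n)
    cv2.imwrite(f"pics/{n}0.png",p[:,:,::-1]); np.savez(f"pics/{n}0.npz",p=p,d=d,**m)
    print(n,m["K"].tolist(),m["k1"],np.round(m["pose"],3).tolist())
print(r.read_state())
E
```

```text
pics
steer.py
workcell.py
top [[496.4186089956191, 0.0, 246.7182320596609], [0.0, 496.4186089956191, 185.48193103475631], [0.0, 0.0, 1.0]] -0.008996380947538594 [[0.025, 0.988, -0.151, 0.366], [-1.0, 0.023, -0.012, 0.121], [-0.008, 0.151, 0.988, 1.403], [0.0, 0.0, 0.0, 1.0]]
side [[399.8559994230677, 0.0, 243.1538578802803], [0.0, 399.8559994230677, 193.59093580114862], [0.0, 0.0, 1.0]] -0.02749333473458928 [[0.995, 0.052, -0.09, 0.46], [-0.104, 0.579, -0.809, -0.742], [0.01, 0.814, 0.581, 0.719], [0.0, 0.0, 0.0, 1.0]]
{'t': 0.1, 'qpos': array([ 1.03938871e+00,  3.51152263e-01,  1.65230289e+00, -1.04406327e-05,
        1.13912016e+00, -8.45933363e-02]), 'joint_velocities': array([-0.00195093, -0.00073369, -0.00306511, -0.00036852, -0.00065689,
        0.00012041]), 'joint_efforts': array([ 1.34890328e-03, -4.98044193e+01, -2.85698551e+01,  6.99733361e-02,
        2.39898765e-02, -6.82491554e-05]), 'tool_pos': array([0.23748183, 0.49576811, 0.21819349]), 'tcp_rot': array([-6.95959664e-01, -3.06323807e+00,  1.47530076e-03]), 'ft_force': array([-0.51800453,  0.22974093, -0.01002542]), 'wrist_torque': array([ 0.01570116, -0.04473331,  0.00126857]), 'finger_force': 0.0, 'opening': 0.09276626896794872}
```
View pics/top0.png

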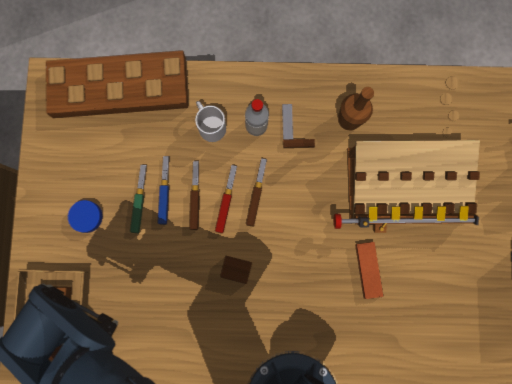

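View pics/side0.png

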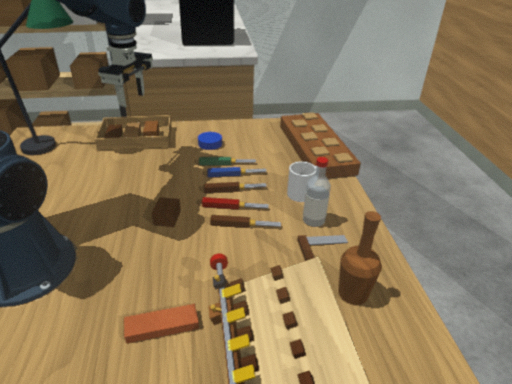

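```bash
cat > h.py <<'E'
import numpy as np,cv2
from workcell import r
from scipy.spatial.transform import Rotation as R
def rays(m,uv):
    D=np.array([m["k1"],0,0,0,0]) # drawn at (1+k1 r^2)*ray: OpenCV model
    return cv2.undistortPoints(np.asarray(uv,float).reshape(-1,1,2),m["K"],D).reshape(-1,2)
def unproj(m,uv,d):
    x=rays(m,uv)*np.c_[d]; P=np.c_[x[:,0],-x[:,1],-np.asarray(d)]
    return P@m["pose"][:3,:3].T+m["pose"][:3,3]
def cloud(m,d):
    v,u=np.mgrid[:384,:512]; uv=np.c_[u.ravel(),v.ravel()]
    P=unproj(m,uv,d.ravel()); P[d.ravel()<=0]=np.nan
    return P.reshape(384,512,3)
def snap(n):
    m=r.camera_model(n); p,d=r.snapshot(n); return m,p,d
def rect(P):
    (c,(w,h),a)=cv2.minAreaRect(np.float32(P)); b=cv2.boxPoints((c,(w,h),a)); return np.array(c),sorted((w,h)),b
def yawR(yaw,pitch=0):
    "tool down; tool y axis = world y turned by yaw; pitch tilts tool so its x follows slope rising +x(after yaw)"
    x=np.array([np.cos(yaw)*np.cos(pitch),np.sin(yaw)*np.cos(pitch),np.sin(pitch)])
    y=np.array([np.sin(yaw),-np.cos(yaw),0]); return np.c_[x,y,np.cross(x,y)]
def go(pos,Rt,s=None):
    s=s or r.read_state(); R0=R.from_rotvec(s["tcp_rot"]).as_matrix()
    d=R0.T@(np.array(pos)-s["tool_pos"]); w=R.from_matrix(R0.T@Rt).as_rotvec()
    print("d",d.round(4),"w",w.round(3),"rows>=",np.linalg.norm(d)/.05,np.linalg.norm(w)/.15)
E
python3 - <<'E'
from h import *
for n in("top","side"):
    z=np.load(f"pics/{n}0.npz"); m={k:z[k] for k in("K","k1","pose")}; m["k1"]=float(m["k1"]); p,d=z["p"],z["d"]
    C=cloud(m,d); hsv=cv2.cvtColor(p,cv2.COLOR_RGB2HSV)
    b=(np.abs(C[...,2])<.006); print(n,"table z",np.nanmedian(C[...,2][b]),np.nanstd(C[...,2][b]))
    z=C[...,2]; X,Y=C[...,0],C[...,1]
    M=(z>.008)&(z<.05)&(X>.3)&(X<.72)&(Y>0.)&(Y<.5)
    nl,L,st,ce=cv2.connectedComponentsWithStats(M.astype(np.uint8))
    for i in range(1,nl):
        if st[i,4]<60: continue
        q=L==i; P=C[q]; c,w,bx=rect(P[:,:2]*1000)
        print(st[i].tolist(),c.round(),np.round(w),"zmed",np.median(P[:,2]).round(4),"box",bx.round().tolist(),np.median(hsv[q],0))
    for nm,h0,h1 in(("yellow",22,32),("red",0,3)):
        Q=(hsv[...,0]>=h0)&(hsv[...,0]<=h1)&(hsv[...,1]>200)&(hsv[...,2]>120)
        nl,L,st,ce=cv2.connectedComponentsWithStats(Q.astype(np.uint8))
        for i in range(1,nl):
            if st[i,4]>15: print(nm,st[i].tolist(),np.nanmedian(C[L==i],0).round(4), np.nanmin(C[L==i],0).round(3),np.nanmax(C[L==i],0).round(3))
    # bed
    B=(X>.4)&(X<.75)&(Y<-.1)&(Y>-.42)&(z>.05)&(hsv[...,2]>150)&(hsv[...,1]<160); P=C[B]
    for k in range(6):
        A=np.c_[P[:,:2],np.ones(len(P))]; s=np.linalg.lstsq(A,P[:,2],rcond=None)[0]; e=P[:,2]-A@s; P=P[np.abs(e)<max(.004,np.std(e))]
    g=np.hypot(*s[:2]); print("bed",len(P),s,"slope",np.arctan(g),"dir",np.arctan2(s[1],s[0]),"res",e.std()); c,w,bx=rect(P[:,:2]*1000);print(c,w,bx.round().tolist())
E
```

```text
top table z 0.0011971444245065799 0.002560979006672007
[201, 134, 22, 8, 74] [712. 241.] [15. 61.] zmed 0.0279 box [[704.0, 271.0], [705.0, 211.0], [720.0, 211.0], [718.0, 272.0]] [  7.5  17.  107. ]
[283, 138, 14, 10, 128] [706.  19.] [28. 37.] zmed 0.0177 box [[691.0, 0.0], [720.0, 0.0], [720.0, 37.0], [692.0, 38.0]] [ 11. 167.  82.]
[157, 156, 12, 69, 535] [561. 375.] [ 28. 195.] zmed 0.0231 box [[464.0, 389.0], [464.0, 360.0], [658.0, 361.0], [658.0, 389.0]] [111. 156. 124.]
[246, 158, 21, 69, 508] [561. 110.] [ 24. 195.] zmed 0.023 box [[463.0, 116.0], [655.0, 80.0], [659.0, 104.0], [468.0, 140.0]] [ 12. 170.  81.]
[188, 161, 12, 69, 529] [548. 287.] [ 29. 195.] zmed 0.023 box [[450.0, 300.0], [451.0, 270.0], [646.0, 274.0], [646.0, 303.0]] [ 12. 170.  79.]
[130, 165, 16, 68, 551] [535. 446.] [ 31. 194.] zmed 0.0226 box [[437.0, 436.0], [630.0, 424.0], [632.0, 455.0], [439.0, 468.0]] [66. 88. 82.]
[215, 165, 23, 69, 521] [540. 194.] [ 27. 197.] zmed 0.0223 box [[441.0, 199.0], [634.0, 163.0], [639.0, 190.0], [445.0, 225.0]] [  3. 212. 130.]
[220, 255, 32, 29, 569] [344. 163.] [6
[... 2697 characters left out ...]
61] [ 0.5058 -0.381   0.0934] [ 0.49  -0.392  0.072] [ 0.522 -0.357  0.101]
red [318, 158, 9, 5, 36] [0.7563 0.1081 0.2014] [0.745 0.095 0.198] [0.767 0.118 0.203]
red [203, 198, 25, 5, 67] [0.4802 0.1988 0.0248] [0.448 0.185 0.022] [0.517 0.213 0.028]
red [229, 200, 9, 4, 18] [0.5333 0.1866 0.0244] [0.523 0.181 0.022] [0.546 0.197 0.027]
red [211, 255, 13, 6, 39] [ 0.4751 -0.1119  0.1003] [ 0.462 -0.116  0.094] [ 0.488 -0.107  0.103]
bed 9240 [ 0.36266214  0.00830787 -0.1255793 ] slope 0.3479943735983886 dir 0.022904007126866244 res 0.0011813569439466257
[ 606.23284912 -288.02288818] [171.2007598876953, 268.32147216796875] [[517.0, -156.0], [524.0, -424.0], [695.0, -420.0], [688.0, -152.0]]
```

```bash
python3 - <<'E'
from h import *
s=r.read_state(); print(R.from_rotvec(s["tcp_rot"]).as_matrix().round(3)); print(np.round(R.from_rotvec(s["tcp_rot"]).as_matrix().T@r.camera_model("wrist")["pose"][:3,:3],2),R.from_rotvec(s["tcp_rot"]).as_matrix().T@(r.camera_model("wrist")["pose"][:3,3]-s["tool_pos"]))
go([.45,-.1,.35],yawR(.03)); go([.45,-.1,.35],yawR(.03+np.pi)); go([.45,-.1,.35],yawR(.03+np.pi/2)); go([.45,-.1,.35],yawR(.03-np.pi/2))
E
```

```text
[[-0.902  0.432 -0.   ]
 [ 0.432  0.902 -0.001]
 [ 0.    -0.001 -1.   ]]
[[-0.    0.97  0.24]
 [ 1.    0.   -0.  ]
 [-0.    0.24 -0.97]] [ 6.71373533e-02  1.33252034e-04 -1.66550916e-01]
d [-0.4491 -0.4456 -0.1314] w [-0.000e+00  1.000e-03  2.665e+00] rows>= 12.922485384768063 17.76521870336335
d [-0.4491 -0.4456 -0.1314] w [-0.001 -0.    -0.477] rows>= 12.922485384768063 3.178739334520821
d [-0.4491 -0.4456 -0.1314] w [-1.000e-03  0.000e+00  1.094e+00] rows>= 12.922485384768063 7.293245443233522
d [-0.4491 -0.4456 -0.1314] w [-1.000e-03 -1.000e-03 -2.048e+00] rows>= 12.922485384768063 13.650709203848493
```

```bash
python3 steer.py '-.15 -.15 -.13 0 0 0 .09;-.15 -.15 -.13 0 0 0 .09;-.15 -.15 -.13 0 0 0 .09;-.15 -.15 -.13 0 0 0 .09;-.15 -.15 -.13 0 0 0 .09'
python3 steer.py '-.15 -.15 0 0 0 0 .09;-.15 -.15 0 0 0 0 .09;-.15 -.15 0 0 0 0 .09;-.15 -.15 0 0 0 0 .09;-.15 -.15 0 0 0 0 .09'
python3 steer.py '-.15 -.15 0 0 0 .7 .09;-.15 -.15 0 0 0 .7 .09;-.15 -.15 0 0 0 .7 .09;-.15 -.15 0 0 0 .7 .09;-.15 -.15 0 0 0 .7 .09'
python3 steer.py '0 0 0 0 0 .394 .09;0 0 0 0 0 .394 .09;0 0 0 0 0 .394 .09;0 0 0 0 0 .394 .09'
python3 - <<'E'
from h import *
m,p,d=snap("wrist"); cv2.imwrite("pics/w1.png",p[:,:,::-1]); np.savez("pics/w1.npz",p=p,d=d,**m)
go([.45,-.1,.35],yawR(.03+np.pi/2))
E
```

```text
t: 0.6
tool_pos: [0.3081, 0.2942, 0.3495]
tcp_rot: [0.695, 3.064, -0.0]
ft_force: [0.2, 1.0, 0.6]
opening: 0.09
finger_force: 0.0
t: 1.1
tool_pos: [0.3792, 0.0923, 0.3485]
tcp_rot: [0.702, 3.062, -0.001]
ft_force: [0.0, 1.3, -0.2]
opening: 0.09
finger_force: 0.0
t: 1.6
tool_pos: [0.4496, -0.108, 0.348]
tcp_rot: [-1.716, -2.631, 0.001]
ft_force: [-0.7, 0.7, 0.1]
opening: 0.0903
finger_force: 0.0
t: 2.0
tool_pos: [0.4489, -0.1043, 0.3484]
tcp_rot: [-2.189, -2.253, 0.0]
ft_force: [-0.4, 0.5, 0.3]
opening: 0.0896
finger_force: 0.0
d [ 0.0042  0.0012 -0.0016] w [-0.    -0.     0.002] rows>= 0.09275574380055976 0.014750324119121097
```

View pics/w1.png

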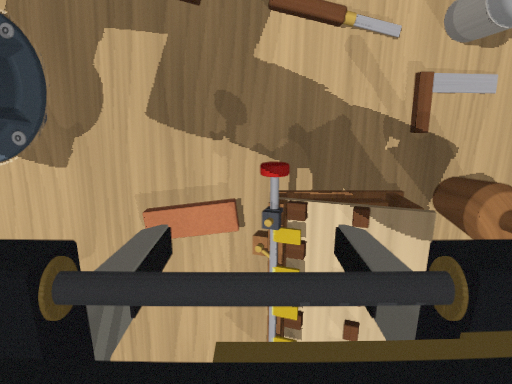

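```bash
python3 - <<'E'
from h import *
z=np.load("pics/w1.npz"); m={k:z[k] for k in("K","k1","pose")}; m["k1"]=float(m["k1"]); p,d=z["p"],z["d"]
C=cloud(m,d); hsv=cv2.cvtColor(p,cv2.COLOR_RGB2HSV)
for nm,h0,h1 in(("yellow",22,32),("red",0,3)):
    Q=((hsv[...,0]>=h0)&(hsv[...,0]<=h1)&(hsv[...,1]>200)&(hsv[...,2]>100)).astype(np.uint8)
    nl,L,st,ce=cv2.connectedComponentsWithStats(Q)
    for i in range(1,nl):
        if st[i,4]>40: P=C[L==i]; print(nm,st[i].tolist(),np.nanmedian(P,0).round(4),np.nanpercentile(P,[3,97],0).round(3).tolist())
# stem columns rows 185-205
for v in(186,192,198,204): print(v,C[v,264:288:3].round(3).tolist())
E
```

```text
yellow [275, 228, 26, 17, 314] [ 0.4998 -0.1983  0.0934] [[0.484, -0.208, 0.087], [0.514, -0.188, 0.099]]
yellow [276, 266, 23, 6, 84] [ 0.4984 -0.2493  0.0923] [[0.486, -0.254, 0.087], [0.515, -0.247, 0.098]]
yellow [274, 307, 24, 13, 228] [ 0.5053 -0.3195  0.094 ] [[0.487, -0.328, 0.087], [0.519, -0.309, 0.099]]
yellow [275, 337, 18, 5, 49] [ 0.4991 -0.3686  0.0908] [[0.49, -0.373, 0.087], [0.514, -0.368, 0.095]]
red [261, 165, 28, 12, 248] [ 0.477  -0.1066  0.0994] [[0.46, -0.113, 0.091], [0.494, -0.1, 0.102]]
186 [[0.467, -0.148, 0.002], [0.472, -0.148, 0.001], [0.472, -0.13, 0.085], [0.476, -0.129, 0.087], [0.48, -0.129, 0.086], [0.492, -0.148, 0.0], [0.497, -0.147, 0.001], [0.502, -0.147, -0.0]]
192 [[0.468, -0.158, -0.0], [0.473, -0.158, 0.0], [0.472, -0.138, 0.085], [0.476, -0.138, 0.087], [0.481, -0.137, 0.087], [0.491, -0.155, 0.013], [0.496, -0.154, 0.013], [0.501, -0.155, 0.012]]
198 [[0.468, -0.168, 0.0], [0.473, -0.168, 0.0], [0.473, -0.147, 0.084], [0.477, -0.146, 0.088], [0.481, -0.145, 0.089], [0.489, -0.156, 0.048], [0.493, -0.156, 0.047], [0.498, -0.156, 0.047]]
204 [[0.468, -0.179, 0.001], [0.473, -0.178, 0.001], [0.473, -0.155, 0.085], [0.477, -0.154, 0.087], [0.481, -0.155, 0.087], [0.486, -0.157, 0.076], [0.491, -0.157, 0.078], [0.496, -0.16, 0.067]]
```

```bash
python3 steer.py '-.03 .026 .2 0 0 0 .03;-.03 .026 .2 0 0 0 .03;-.03 .026 .2 0 0 0 .03;-.03 .026 .2 0 0 0 .03;-.03 .026 .2 0 0 0 .03' 20
python3 steer.py '0 0 0 0 0 0 .03;0 0 0 0 0 0 .03'
python3 -c "
from h import *
go([.476,-.134,.065],yawR(.03+np.pi/2))"
```

```text
t: 2.55
tool_pos: [0.4734, -0.1328, 0.1439]
tcp_rot: [-2.18, -2.251, 0.006]
ft_force: [0.3, 0.8, 0.7]
opening: 0.0548
finger_force: 0.0
t: 2.75
tool_pos: [0.4769, -0.1336, 0.151]
tcp_rot: [2.185, 2.254, 0.002]
ft_force: [1.2, 0.2, -0.1]
opening: 0.0383
finger_force: 0.0
d [-0.0002 -0.0011  0.086 ] w [0.003 0.001 0.001] rows>= 1.72061726436334 0.022181979409474452
```

```bash
python3 steer.py '0 0 0 0 0 0 .03;0 -.001 .03 0 0 0 .03;0 -.001 .06 0 0 0 .03;0 -.001 .086 0 0 0 .03;0 -.001 .086 0 0 0 .018'
python3 steer.py '.008 0 0 0 0 0 .018;.016 0 0 0 0 0 .018;.024 0 0 0 0 0 .018;.032 0 0 0 0 0 .018;.038 0 0 0 0 0 .018'
python3 steer.py '.002 0 0 0 0 0 .018;.004 0 0 0 0 0 .018;.004 0 0 0 0 0 .018'
```

```text
t: 3.25
tool_pos: [0.474, -0.133, 0.0617]
tcp_rot: [-2.186, -2.253, 0.002]
ft_force: [-1.0, -0.6, 0.1]
opening: 0.0261
finger_force: 0.0
t: 3.75
tool_pos: [0.4747, -0.0948, 0.0641]
tcp_rot: [2.186, 2.253, 0.002]
ft_force: [1.4, -0.5, 0.2]
opening: 0.0182
finger_force: 0.8
t: 4.05
tool_pos: [0.4748, -0.094, 0.064]
tcp_rot: [2.183, 2.252, -0.002]
ft_force: [-4.6, -24.3, 3.0]
opening: 0.0182
finger_force: 13.1
```

```bash
python3 steer.py '-.012 0 0 0 0 0 .03;-.012 0 0 0 0 0 .03;-.012 0 -.03 0 0 0 .03;-.012 0 -.08 0 0 0 .03;-.012 0 -.13 0 0 0 .05'
python3 steer.py '0 0 -.12 0 0 0 .06;0 0 -.12 0 0 0 .06;0 0 -.12 0 0 0 .06'
python3 - <<'E'
from h import *
m,p,d=snap("top"); C=cloud(m,d); hsv=cv2.cvtColor(p,cv2.COLOR_RGB2HSV)
for n in("top","wrist"):
  m,p,d=snap(n); C=cloud(m,d); hsv=cv2.cvtColor(p,cv2.COLOR_RGB2HSV)
  for nm,h0,h1 in(("yellow",22,32),("red",0,3)):
    Q=((hsv[...,0]>=h0)&(hsv[...,0]<=h1)&(hsv[...,1]>200)&(hsv[...,2]>100)).astype(np.uint8)
    nl,L,st,ce=cv2.connectedComponentsWithStats(Q)
    for i in range(1,nl):
        if st[i,4]>40: P=C[L==i]; print(n,nm,st[i].tolist(),np.nanmedian(P,0).round(4))
go([.505,.108,.2],yawR(np.pi-.17))
E
```

```text
t: 4.55
tool_pos: [0.4733, -0.1027, 0.1941]
tcp_rot: [-2.187, -2.253, 0.001]
ft_force: [1.1, 0.3, 0.2]
opening: 0.0342
finger_force: 0.0
t: 4.85
tool_pos: [0.4748, -0.1031, 0.3176]
tcp_rot: [2.184, 2.251, 0.005]
ft_force: [-0.2, -0.0, -0.6]
opening: 0.0566
finger_force: 0.0
top yellow [448, 206, 9, 14, 114] [ 0.5075 -0.407   0.0938]
top red [252, 99, 11, 12, 96] [0.7562 0.115  0.2012]
top red [216, 195, 15, 37, 255] [0.4976 0.2021 0.0256]
wrist yellow [258, 214, 26, 18, 244] [ 0.5023 -0.1668  0.0945]
wrist yellow [258, 256, 25, 16, 249] [ 0.5015 -0.2255  0.0936]
wrist yellow [257, 307, 24, 8, 87] [ 0.5071 -0.2938  0.095 ]
wrist yellow [257, 333, 24, 9, 103] [ 0.501  -0.3397  0.0918]
wrist red [240, 144, 30, 13, 330] [ 0.478  -0.0759  0.0996]
d [0.2101 0.0371 0.1133] w [ 1.000e-03  2.000e-03 -1.371e+00] rows>= 4.8308570649798215 9.13680283425373
```

```bash
cat >> h.py <<'E'
def gouges(n):
    m,p,d=snap(n); C=cloud(m,d); hsv=cv2.cvtColor(p,cv2.COLOR_RGB2HSV); z=C[...,2]
    M=(z>.008)&(z<.035)&(C[...,0]>.3)&(C[...,0]<.72)&(C[...,1]>-.06)&(C[...,1]<.55)
    nl,L,st,ce=cv2.connectedComponentsWithStats(M.astype(np.uint8)); out=[]
    for i in range(1,nl):
        P=C[L==i]
        if len(P)<100: continue
        c,w,b=rect(P[:,:2]); H=P[P[:,2]>.017]
        if not(.17<w[1]<.215 and w[0]<.05): continue
        vt=P[:,:2]-c; ax=np.linalg.svd(vt-vt.mean(0),full_matrices=False)[2][0]; s=vt@ax
        hs=H[:,:2]@ax-c@ax; ax=ax if hs.mean()<0 else -ax; s=vt@ax
        lo,hi=np.percentile(s,[.5,99.5]); hh=H[(H[:,:2]-c)@ax<lo+.1][:,:2]
        ln=cv2.fitLine(np.float32(hh),cv2.DIST_L2,0,.01,.01).ravel(); a2=ln[:2]*np.sign(ln[:2]@ax); 
        o=c+ax*(lo+.055); o=ln[2:]+a2*((o-ln[2:])@a2)
        h=np.median(hsv[L==i],0); out.append((o,np.arctan2(a2[1],a2[0]))); print(n,"origin",o.round(4),"yaw",np.arctan2(a2[1],a2[0]).round(3),"len",w[1].round(3),"ztop",np.percentile(H[:,2],70).round(4),"hsv",h,len(P))
    return out
BO=np.array([.510,-.319,.055]); BY=.031
x=np.array([np.cos(BY)*np.cos(.35),np.sin(BY)*np.cos(.35),np.sin(.35)]); y=np.array([-np.sin(BY),np.cos(BY),0]); BR=np.c_[x,y,np.cross(x,y)]
def bed(a,b,c): return BO+BR@np.array([a,b,c])
def pickgo(o,yaw,z): go([*o,z],yawR(yaw+np.pi))
def slotgo(a,b,c): go(bed(a,b,c),yawR(BY+np.pi,-.35))
E
python3 steer.py '.218 .05 .065 0 0 0 .06;.218 .05 .065 0 0 0 .06;.218 .05 .065 0 0 0 .06;.218 .05 .065 0 0 0 .06;.218 .05 .065 0 0 0 .06'
python3 steer.py '0 0 0 0 0 -.7 .06;0 0 0 0 0 -.7 .06;0 0 0 0 0 -.7 .06;0 0 0 0 0 -.7 .06;0 0 0 0 0 -.7 .06'
python3 steer.py '0 0 0 0 0 -.67 .06;0 0 0 0 0 -.67 .06;0 0 0 0 0 -.67 .06;0 0 0 0 0 -.67 .06;0 0 0 0 0 -.67 .06'
python3 - <<'E'
from h import *
g=gouges("top"); g=gouges("wrist"); pickgo([.520,.1155],-.17,.1)
for o,a in g: pickgo(o,a,.1)
E
```

```text
t: 5.5
tool_pos: [0.5161, 0.1188, 0.2446]
tcp_rot: [-2.184, -2.254, 0.005]
ft_force: [0.3, -0.3, -0.2]
opening: 0.0599
finger_force: 0.0
t: 6.0
tool_pos: [0.5163, 0.1161, 0.2455]
tcp_rot: [-1.272, -2.869, 0.003]
ft_force: [-0.8, 0.4, -0.7]
opening: 0.0602
finger_force: 0.0
t: 6.5
tool_pos: [0.5163, 0.1161, 0.2455]
tcp_rot: [-0.259, -3.127, 0.001]
ft_force: [0.7, -0.3, -0.7]
opening: 0.06
finger_force: 0.0Traceback (most recent call last):
  File "<stdin>", line 2, in <module>
  File "h.py", line 40, in gouges
    h=np.median(hsv[L==i],0); out.append((o,np.arctan2(a2[1],a2[0]))); print(n,"origin",o.round(4),"yaw",np.arctan2(a2[1],a2[0]).round(3),"len",w[1].round(3),"ztop",np.percentile(H[:,2],70).round(4),"hsv",h,len(P))
                                                                                                                                                ^^^^^^^^^^
AttributeError: 'float' object has no attribute 'round'
```

```bash
sed -i 's/w\[1\].round(3)/round(w[1],3)/' h.py
python3 - <<'E'
from h import *
g=gouges("top"); g=gouges("wrist"); pickgo([.520,.1155],-.17,.1)
for o,a in g: pickgo(o,a,.1)
m,p,d=snap("wrist"); cv2.imwrite("pics/w2.png",p[:,:,::-1])
E
```

```text
top origin [0.5186 0.3721] yaw 0.002 len 0.195 ztop 0.0263 hsv [111. 163. 134.] 538
top origin [0.5061 0.2842] yaw -0.0 len 0.198 ztop 0.0262 hsv [ 12. 167.  86.] 522
top origin [0.4934 0.4445] yaw -0.073 len 0.193 ztop 0.0259 hsv [ 70. 104. 102.] 547
wrist origin [0.4928 0.4338] yaw -0.053 len 0.195 ztop 0.0234 hsv [ 74. 103. 120.] 1970
wrist origin [0.5056 0.2817] yaw 0.008 len 0.19 ztop 0.0248 hsv [ 12. 146. 122.] 2894
wrist origin [0.5188 0.3693] yaw -0.009 len 0.191 ztop 0.0247 hsv [107. 168. 169.] 2976
wrist origin [0.4984 0.2006] yaw -0.199 len 0.193 ztop 0.0246 hsv [  2. 201. 171.] 2451
wrist origin [0.5189 0.1162] yaw -0.188 len 0.19 ztop 0.0246 hsv [ 12. 145.  76.] 2383
d [-0.0039  0.0002  0.146 ] w [-0.001 -0.003 -0.002] rows>= 2.9219182595830686 0.025015120690132536
d [0.0776 0.309  0.1461] w [-0.001 -0.003 -0.119] rows>= 7.009723197182525 0.7941567132675058
d [0.0389 0.1614 0.146 ] w [-0.    -0.003 -0.181] rows>= 4.421936773233398 1.2064734383673401
d [0.0409 0.2499 0.146 ] w [-0.    -0.003 -0.163] rows>= 5.846712123900097 1.0897925052105588
d [0.032  0.0803 0.1461] w [-0.001 -0.003  0.026] rows>= 3.3945418762662007 0.1766206081649163
d [-0.0027  0.0006  0.146 ] w [-0.001 -0.003  0.016] rows>= 2.9214677825478286 0.10676320908238215
```

View pics/w2.png

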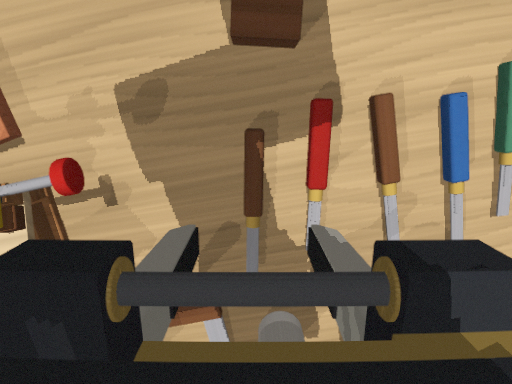

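```bash
python3 steer.py '-.003 0 .05 0 0 .01 .05;-.003 0 .1 0 0 .01 .05;-.003 0 .15 0 0 .01 .05;-.003 0 .2 0 0 .01 .05;-.003 0 .215 0 0 .01 .05' 30
python3 steer.py '0 0 .01 0 0 0 .05;0 0 .02 0 0 0 .05;0 0 .026 0 0 0 .05;0 0 .026 0 0 0 .05' 30
python3 steer.py '0 0 0 0 0 0 .015;0 0 0 0 0 0 .015;0 0 0 0 0 0 .015;0 0 0 0 0 0 .015;0 0 0 0 0 0 .015' 30
```

```text
t: 7.2
tool_pos: [0.5171, 0.115, 0.0276]
tcp_rot: [-0.287, -3.121, 0.003]
ft_force: [-0.3, -0.4, 0.1]
opening: 0.0499
finger_force: 0.0
t: 7.6
tool_pos: [0.5205, 0.1154, 0.0067]
tcp_rot: [0.284, 3.128, 0.0]
ft_force: [0.2, 0.2, 0.4]
opening: 0.05
finger_force: 0.0
t: 8.1
tool_pos: [0.5206, 0.1154, 0.007]
tcp_rot: [0.284, 3.128, 0.0]
ft_force: [-0.2, -0.9, 5.0]
opening: 0.0239
finger_force: 30.0
```

```bash
python3 steer.py '0 0 -.05 0 0 0 .015;0 0 -.1 0 0 0 .015;0 0 -.15 0 0 0 .015;0 0 -.2 0 0 0 .015;0 0 -.2 0 0 0 .015'
python3 -c "
from h import *
slotgo(.060,.120,.12)"
```

```text
t: 8.6
tool_pos: [0.5231, 0.1158, 0.213]
tcp_rot: [0.282, 3.119, 0.004]
ft_force: [0.4, -0.1, -1.6]
opening: 0.0237
finger_force: 30.0
d [-0.0547 -0.3096  0.0242] w [-0.035 -0.338 -0.21 ] rows>= 6.306990074145536 2.6643383770485514
```

```bash
python3 steer.py '-.04 -.2 0 -.035 -.338 -.21 .015;-.04 -.2 0 -.035 -.338 -.21 .015;-.04 -.2 0 -.035 -.338 -.21 .015;-.04 -.2 0 -.035 -.338 -.21 .015;-.04 -.2 0 -.035 -.338 -.21 .015'
python3 -c "
from h import *
slotgo(.060,.120,.12)"
```

```text
t: 9.1
tool_pos: [0.523, -0.0925, 0.2061]
tcp_rot: [-0.038, 2.802, 0.004]
ft_force: [0.9, 0.2, -1.0]
opening: 0.0235
finger_force: 30.0
d [ 0.0101 -0.1059  0.0155] w [-0.003 -0.011 -0.003] rows>= 2.1507745794925093 0.07755831292170813
```

```bash
python3 steer.py '.01 -.04 .0 -.003 -.011 -.003 .015;.01 -.08 .005 -.003 -.011 -.003 .015;.01 -.106 .015 -.003 -.011 -.003 .015;.01 -.106 .015 -.003 -.011 -.003 .015;.01 -.106 .015 -.003 -.011 -.003 .015'
python3 - <<'E'
from h import *
slotgo(.060,.120,.008)
m,p,d=snap("wrist"); cv2.imwrite("pics/w3.png",p[:,:,::-1]); np.savez("pics/w3.npz",p=p,d=d,**m)
E
```

```text
t: 9.6
tool_pos: [0.5223, -0.1942, 0.1884]
tcp_rot: [-0.047, 2.793, 0.011]
ft_force: [-0.2, 0.2, -0.5]
opening: 0.0235
finger_force: 30.0
d [ 0.0007 -0.0047  0.1118] w [ 0.003 -0.002  0.002] rows>= 2.2372113819981028 0.02749851945521439
```

View pics/w3.png

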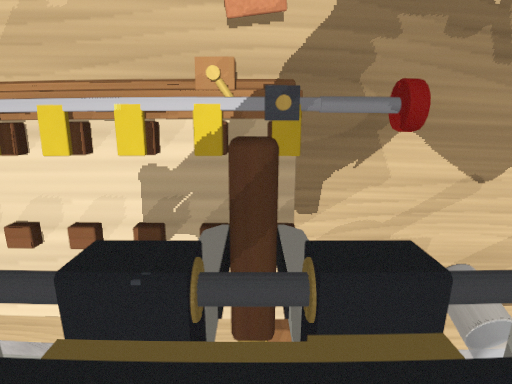

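```bash
python3 - <<'E'
from h import *
z=np.load("pics/w3.npz"); m={k:z[k] for k in("K","k1","pose")}; m["k1"]=float(m["k1"]); p,d=z["p"],z["d"]
C=cloud(m,d); hsv=cv2.cvtColor(p,cv2.COLOR_RGB2HSV)
B=(C-BO)@BR
Q=((hsv[...,0]>=22)&(hsv[...,0]<=32)&(hsv[...,1]>200)&(hsv[...,2]>100)&(B[...,2]>.034)).astype(np.uint8)
def rep(Q,nm):
    nl,L,st,ce=cv2.connectedComponentsWithStats(Q)
    for i in range(1,nl):
        if st[i,4]>60: P=B[L==i]; print(nm,st[i].tolist(),"mid",np.mean(np.nanpercentile(P,[3,97],0),0).round(4),"ext",np.ptp(np.nanpercentile(P,[3,97],0),0).round(3))
rep(Q,"tab")
Q=((B[...,2]>.013)&(B[...,2]<.02)&(B[...,0]>.0)&(B[...,0]<.13)).astype(np.uint8); rep(Q,"div")
b=(hsv[...,2]>140)&(np.abs(B[...,2])<.01)&(B[...,0]>.03)&(B[...,0]<.09)&(B[...,1]<.09); print("bed z",np.nanmedian(B[b],0))
E
```

```text
tab [61, 112, 11, 43, 140] mid [ 0.0062 -0.0193  0.0368] ext [0.03  0.003 0.005]
tab [141, 113, 6, 42, 87] mid [0.0068 0.0411 0.0367] ext [0.029 0.001 0.004]
tab [272, 120, 29, 36, 680] mid [0.0105 0.1505 0.0382] ext [0.024 0.02  0.002]
tab [195, 128, 28, 27, 469] mid [0.0139 0.0911 0.0382] ext [0.017 0.019 0.003]
div [0, 125, 22, 30, 529] mid [ 0.0128 -0.083   0.0159] ext [0.023 0.014 0.005]
div [70, 125, 19, 31, 473] mid [ 0.0131 -0.0216  0.016 ] ext [0.024 0.011 0.005]
div [145, 124, 12, 31, 310] mid [0.0124 0.04   0.0164] ext [0.024 0.007 0.004]
div [222, 124, 5, 31, 135] mid [0.0124 0.1013 0.0165] ext [0.024 0.003 0.003]
div [4, 225, 33, 24, 693] mid [ 0.1    -0.0885  0.0161] ext [0.021 0.025 0.004]
div [67, 225, 31, 24, 597] mid [ 0.0997 -0.0291  0.0162] ext [0.02  0.024 0.004]
div [133, 226, 31, 15, 439] mid [0.0957 0.0311 0.0161] ext [0.012 0.024 0.004]
bed z [ 0.05904233 -0.0083767   0.00120105]
```

```bash
sed -i 's/BO=np.array.*;/BO=np.array([.508,-.3182,.0555]);/' h.py; sed -n '/^BO/p' h.py; grep -q BY h.py && sed -i 's/^BO=.*/BO=np.array([.508,-.3182,.0555]); BY=.031/' h.py
python3 -c "
from h import *
slotgo(.060,.120,.008)"
```

```text
BO=np.array([.508,-.3182,.0555]); BY=.031
d [ 0.0027 -0.0043  0.1109] w [ 0.003 -0.001  0.003] rows>= 2.2208471772500613 0.030553232465162027
```

```bash
python3 steer.py '.003 -.004 .02 0 0 0 .015;.003 -.004 .05 0 0 0 .015;.003 -.004 .075 0 0 0 .015;.003 -.004 .075 0 0 0 .015;.003 -.004 .075 0 0 0 .015'
python3 -c "
from h import *
slotgo(.060,.120,.008)"
```

```text
t: 10.15
tool_pos: [0.5457, -0.1968, 0.1183]
tcp_rot: [-0.05, 2.791, 0.011]
ft_force: [1.0, 0.8, -1.2]
opening: 0.024
finger_force: 30.0
d [ 0.0005 -0.0003  0.0368] w [ 0.003 -0.     0.005] rows>= 0.7354868802799791 0.03622403831129436
```

```bash
python3 steer.py '0 0 .01 0 0 .004 .015;0 0 .02 0 0 .004 .015;0 0 .028 0 0 .004 .015;0 0 .033 0 0 .004 .015;0 0 .033 0 0 .004 .015'
python3 -c "
from h import *
slotgo(.060,.120,.008)"
```

```text
t: 10.65
tool_pos: [0.5568, -0.1972, 0.086]
tcp_rot: [-0.043, 2.792, 0.012]
ft_force: [0.0, -0.7, -1.0]
opening: 0.0236
finger_force: 30.0
d [-0.0002  0.0006  0.0026] w [ 0.003 -0.001 -0.001] rows>= 0.05353045629548819 0.019863780134781468
```

```bash
python3 steer.py '0 0 .0015 0 0 0 .015;0 0 .003 0 0 0 .015;0 0 .003 0 0 0 .015'
python3 steer.py '0 0 0 0 0 0 .04;0 0 0 0 0 0 .04;0 0 0 0 0 0 .04;0 0 0 0 0 0 .04'
python3 steer.py '0 0 -.04 0 0 0 .04;0 0 -.08 0 0 0 .04;0 0 -.12 0 0 0 .05;0 0 -.15 0 0 0 .05;0 0 -.15 0 0 0 .05'
python3 - <<'E'
from h import *
m,p,d=snap("wrist"); cv2.imwrite("pics/w4.png",p[:,:,::-1]); np.savez("pics/w4.npz",p=p,d=d,**m)
pickgo([.4984,.2006],-.19,.2)
E
```

```text
t: 10.95
tool_pos: [0.558, -0.1974, 0.084]
tcp_rot: [-0.043, 2.791, 0.011]
ft_force: [-1.1, 0.5, -0.3]
opening: 0.0243
finger_force: 30.0
t: 11.35
tool_pos: [0.5581, -0.1974, 0.0841]
tcp_rot: [-0.043, 2.791, 0.011]
ft_force: [0.6, -0.1, 0.1]
opening: 0.04
finger_force: 0.0
t: 11.85
tool_pos: [0.5072, -0.2001, 0.2289]
tcp_rot: [-0.043, 2.786, 0.006]
ft_force: [0.7, -0.5, 0.2]
opening: 0.0498
finger_force: 0.0
d [0.0057 0.4004 0.0264] w [0.039 0.352 0.218] rows>= 8.025495276219035 2.772390311681302
```

View pics/w4.png

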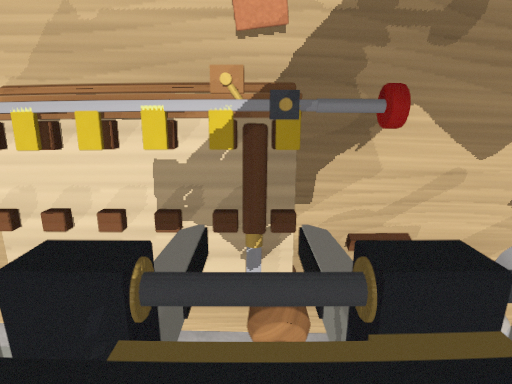

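```bash
cat >> h.py <<'E'
def inbed(n="wrist"):
    m,p,d=snap(n); C=cloud(m,d); B=(C-BO)@BR; hsv=cv2.cvtColor(p,cv2.COLOR_RGB2HSV)
    for k,ys in enumerate((-.12,-.06,0,.06,.12)):
        q=(B[...,2]>.018)&(B[...,2]<.032)&(B[...,0]>-.005)&(B[...,0]<.14)&(np.abs(B[...,1]-ys)<.025)
        if q.sum()<80: continue
        P=B[q]; ln=cv2.fitLine(np.float32(P[:,:2]),cv2.DIST_L2,0,.01,.01).ravel(); x0,x1=np.percentile(P[:,0],[1,99])
        print("slot",ys,"n",q.sum(),"y",np.median(P[:,1]).round(4),"x",x0.round(4),x1.round(4),"ztop front/back",np.median(P[P[:,0]<.05][:,2]).round(4),np.median(P[P[:,0]>.06][:,2]).round(4),"dir",round(float(ln[1]/ln[0]),3),np.median(hsv[q],0))
E
python3 -c "
from h import *
inbed()"
python3 steer.py '.01 .2 -.01 .039 .352 .218 .05;.01 .2 -.01 .039 .352 .218 .05;.01 .2 -.01 .039 .352 .218 .05;.01 .2 -.01 .039 .352 .218 .05;.01 .2 -.01 .039 .352 .218 .05'
python3 -c "
from h import *
g=gouges('wrist');g=gouges('top')
pickgo([.4984,.2006],-.19,.2)"
```

```text
slot -0.06 n 117 y -0.0657 x -0.005 0.0226 ztop front/back 0.0262 nan dir -3.764 [ 14. 144. 150.]
slot 0 n 113 y -0.003 x -0.005 0.009 ztop front/back 0.0261 0.0185 dir -1.149 [ 14. 144. 147.]
slot 0.06 n 110 y 0.0542 x -0.0045 0.022 ztop front/back 0.0261 nan dir -6.474 [ 14.  143.  155.5]
slot 0.12 n 3021 y 0.1192 x -0.0042 0.1252 ztop front/back 0.0239 0.0237 dir -0.005 [ 12. 148.  73.]
t: 12.45
tool_pos: [0.4873, 0.0035, 0.2296]
tcp_rot: [-0.294, -3.12, -0.003]
ft_force: [0.7, 0.8, -0.3]
opening: 0.0499
finger_force: 0.0
wrist origin [0.5053 0.2807] yaw 0.005 len 0.196 ztop 0.0247 hsv [ 12. 145. 126.] 3286
top origin [0.5188 0.3723] yaw 0.003 len 0.195 ztop 0.0262 hsv [111. 162. 137.] 534
top origin [0.5059 0.2843] yaw 0.003 len 0.196 ztop 0.0261 hsv [ 12. 168.  89.] 523
top origin [0.4932 0.4445] yaw -0.074 len 0.195 ztop 0.0259 hsv [ 70. 104. 104.] 555
top origin [0.4995 0.2026] yaw -0.195 len 0.196 ztop 0.0263 hsv [  4. 206. 141.] 520
d [0.0249 0.1959 0.0302] w [ 0.002 -0.007  0.005] rows>= 3.995341584852586 0.056169007044348115
  return _methods._mean(a, axis=axis, dtype=dtype,
  ret = ret.dtype.type(ret / rcount)
```

```bash
python3 steer.py '.024 .04 .03 0 -.007 .007 .05;.024 .09 .03 0 -.007 .007 .05;.024 .14 .03 0 -.007 .007 .05;.024 .19 .03 0 -.007 .007 .05;.024 .196 .03 0 -.007 .007 .05'
python3 steer.py '0 0 0 0 0 0 .05;0 0 0 0 0 0 .05'
python3 -c "
from h import *
g=gouges('wrist')
for o,a in g: pickgo(o,a,.005)"
```

```text
t: 13.05
tool_pos: [0.501, 0.2006, 0.2001]
tcp_rot: [0.303, 3.125, 0.002]
ft_force: [-0.8, -1.2, -0.7]
opening: 0.05
finger_force: 0.0
t: 13.25
tool_pos: [0.5005, 0.196, 0.2007]
tcp_rot: [0.308, 3.124, 0.0]
ft_force: [-0.2, -0.8, -0.0]
opening: 0.0496
finger_force: 0.0
wrist origin [0.4926 0.4417] yaw -0.073 len 0.195 ztop 0.0247 hsv [ 74. 102. 145.] 3961
wrist origin [0.4972 0.2014] yaw -0.197 len 0.175 ztop 0.0245 hsv [  2. 200. 155.] 2881
d [0.0565 0.2395 0.1961] w [ 0.     0.002 -0.124] rows>= 6.2922560130078065 0.8256279534934637
d [0.0049 0.0047 0.196 ] w [ 0.001  0.002 -0.   ] rows>= 3.9230870993252154 0.016104514635637206
```

```bash
python3 steer.py '.003 .005 .05 0 0 0 .05;.003 .005 .1 0 0 0 .05;.003 .005 .15 0 0 0 .05;.003 .005 .17 0 0 0 .05;.003 .005 .18 0 0 0 .05' 30
python3 steer.py '0 0 .01 0 0 0 .05;0 0 .017 0 0 0 .05;0 0 .017 0 0 0 .05' 30
python3 steer.py '0 0 0 0 0 0 .015;0 0 0 0 0 0 .015;0 0 0 0 0 0 .015;0 0 0 0 0 0 .015;0 0 0 0 0 0 .015' 30
python3 steer.py '0 0 -.05 0 0 0 .015;0 0 -.1 0 0 0 .015;0 0 -.15 0 0 0 .015;0 0 -.2 0 0 0 .015;0 0 -.2 0 0 0 .015'
python3 -c "
from h import *
slotgo(.060,.060,.12)"
```

```text
t: 13.8
tool_pos: [0.4984, 0.2011, 0.0196]
tcp_rot: [0.31, 3.126, -0.001]
ft_force: [-0.2, 0.3, 0.2]
opening: 0.0499
finger_force: 0.0
t: 14.1
tool_pos: [0.4996, 0.2027, 0.0048]
tcp_rot: [0.308, 3.123, 0.002]
ft_force: [0.2, 0.3, 0.6]
opening: 0.0496
finger_force: 0.0
t: 14.6
tool_pos: [0.4996, 0.203, 0.005]
tcp_rot: [0.307, 3.123, 0.002]
ft_force: [-1.2, -1.0, 4.8]
opening: 0.0238
finger_force: 30.0
t: 15.1
tool_pos: [0.5013, 0.2037, 0.211]
tcp_rot: [0.306, 3.113, 0.008]
ft_force: [0.6, 0.2, -1.8]
opening: 0.0238
finger_force: 30.0
d [-0.1093 -0.4489  0.0207] w [-0.035 -0.335 -0.225] rows>= 9.24921985956832 2.7033812803702237
```

```bash
python3 steer.py '-.06 -.24 -.01 0 0 0 .015;-.06 -.24 -.01 0 0 0 .015;-.06 -.24 -.01 0 0 0 .015;-.06 -.24 -.01 0 0 0 .015;-.06 -.24 -.01 0 0 0 .015'
python3 steer.py '-.045 -.21 0 -.035 -.335 -.225 .015;-.045 -.21 0 -.035 -.335 -.225 .015;-.045 -.21 0 -.035 -.335 -.225 .015;-.045 -.21 0 -.035 -.335 -.225 .015;-.045 -.21 0 -.035 -.335 -.225 .015'
python3 steer.py '0 0 0 0 0 0 .015'
python3 -c "
from h import *
slotgo(.060,.060,.06)"
```

```text
t: 15.6
tool_pos: [0.5102, -0.0463, 0.2138]
tcp_rot: [0.307, 3.124, 0.002]
ft_force: [0.3, 0.3, -1.7]
opening: 0.0234
finger_force: 30.0
t: 16.1
tool_pos: [0.5127, -0.2613, 0.2135]
tcp_rot: [-0.042, 2.801, 0.004]
ft_force: [0.7, -0.3, -1.1]
opening: 0.0236
finger_force: 30.0
t: 16.2
tool_pos: [0.5133, -0.2629, 0.2135]
tcp_rot: [-0.037, 2.802, 0.002]
ft_force: [-0.5, 0.4, -0.9]
opening: 0.0238
finger_force: 30.0
d [-0.0001  0.0053  0.086 ] w [-0.004 -0.011 -0.003] rows>= 1.7229077616636712 0.08048826074082355
```

```bash
python3 steer.py '0 .005 0 -.004 -.011 -.003 .015;0 .005 .04 -.004 -.011 -.003 .015;0 .005 .08 -.004 -.011 -.003 .015;0 .005 .084 -.004 -.011 -.003 .015;0 .005 .084 -.004 -.011 -.003 .015'
python3 steer.py '0 0 0 0 0 0 .015'
python3 -c "
from h import *
slotgo(.060,.060,.006)"
```

```text
t: 16.7
tool_pos: [0.5415, -0.2518, 0.1347]
tcp_rot: [-0.05, 2.792, 0.011]
ft_force: [-0.1, -0.3, -1.4]
opening: 0.0238
finger_force: 30.0
t: 16.8
tool_pos: [0.5422, -0.2531, 0.1368]
tcp_rot: [-0.05, 2.789, 0.008]
ft_force: [-0.2, -0.2, -0.7]
opening: 0.0235
finger_force: 30.0
d [ 0.002  -0.0041  0.0579] w [0.001 0.002 0.004] rows>= 1.162442544647595 0.03312010761617112
```

```bash
python3 steer.py '0 0 0 0 0 0 .015;0 0 0 0 0 0 .015'
python3 -c "
from h import *
slotgo(.060,.060,.006)"
```

```text
t: 17.0
tool_pos: [0.542, -0.2536, 0.1365]
tcp_rot: [-0.048, 2.789, 0.007]
ft_force: [0.5, -0.1, -0.5]
opening: 0.0237
finger_force: 30.0
d [ 0.0018 -0.0035  0.0578] w [0.    0.002 0.004] rows>= 1.1581905871501468 0.02874341172417736
```

```bash
python3 steer.py '.002 -.0035 .01 0 0 0 .015;.002 -.0035 .02 0 0 0 .015;.002 -.0035 .02 0 0 0 .015;.002 -.0035 .02 0 0 0 .015'
python3 -c "
from h import *
slotgo(.060,.060,.006)"
```

```text
t: 17.4
tool_pos: [0.5468, -0.2566, 0.115]
tcp_rot: [-0.048, 2.792, 0.01]
ft_force: [-0.0, 0.5, -1.3]
opening: 0.0239
finger_force: 30.0
d [-0.0014 -0.0005  0.036 ] w [ 0.002 -0.     0.003] rows>= 0.7201068779649065 0.025385229485809263
```

```bash
python3 steer.py '0 0 .01 0 0 .003 .015;0 0 .02 0 0 .003 .015;0 0 .028 0 0 .003 .015;0 0 .035 0 0 .003 .015;0 0 .035 0 0 .003 .015'
python3 steer.py '0 0 0 0 0 0 .04;0 0 0 0 0 0 .04;0 0 0 0 0 0 .04;0 0 0 0 0 0 .04'
python3 steer.py '0 0 -.04 0 0 0 .04;0 0 -.08 0 0 0 .04;0 0 -.12 0 0 0 .05;0 0 -.14 0 0 0 .05;0 0 -.14 0 0 0 .05'
python3 -W ignore -c "
from h import *
inbed()
pickgo([.5057,.2825],0,.2)"
```

```text
t: 17.9
tool_pos: [0.5588, -0.2559, 0.0815]
tcp_rot: [-0.044, 2.792, 0.011]
ft_force: [-0.1, -0.2, -1.4]
opening: 0.0236
finger_force: 30.0
t: 18.3
tool_pos: [0.559, -0.2564, 0.0832]
tcp_rot: [-0.044, 2.79, 0.009]
ft_force: [0.5, -0.4, -1.2]
opening: 0.0398
finger_force: 0.0
t: 18.8
tool_pos: [0.5113, -0.2588, 0.2175]
tcp_rot: [-0.044, 2.787, 0.005]
ft_force: [0.4, 0.4, 0.1]
opening: 0.0501
finger_force: 0.0
slot -0.12 n 88 y -0.1251 x -0.0047 0.0027 ztop front/back 0.026 nan dir -380.838 [ 15. 141. 167.]
slot -0.06 n 124 y -0.0641 x -0.0047 0.01 ztop front/back 0.0259 nan dir -19.909 [ 14.5 140.  156.5]
slot 0 n 136 y -0.0021 x -0.005 -0.0024 ztop front/back 0.026 nan dir -31.364 [ 14.  139.5 152. ]
slot 0.06 n 3210 y 0.0606 x -0.0048 0.1233 ztop front/back 0.024 0.0237 dir -0.0 [  1. 200. 115.]
slot 0.12 n 2711 y 0.1188 x -0.0042 0.0963 ztop front/back 0.0239 0.0239 dir -0.005 [ 12. 147.  76.]
d [-0.0056  0.5407  0.0183] w [0.005 0.353 0.031] rows>= 10.821403644453099 2.360144268247549
```

```bash
python3 steer.py '0 .25 0 0 0 0 .05;0 .25 0 0 0 0 .05;0 .25 0 0 0 0 .05;0 .25 0 0 0 0 .05;0 .25 0 0 0 0 .05'
python3 steer.py '0 .25 0 .005 .353 .031 .05;0 .25 0 .005 .353 .031 .05;0 .25 0 .005 .353 .031 .05;0 .25 0 .005 .353 .031 .05;0 .25 0 .005 .353 .031 .05'
python3 steer.py '0 .04 0 0 0 0 .05;0 .04 0 0 0 0 .05;0 .04 0 0 0 0 .05'
python3 -c "
from h import *
g=gouges('wrist')
for o,a in g: pickgo(o,a,.005)"
```

```text
t: 19.35
tool_pos: [0.5022, -0.006, 0.2133]
tcp_rot: [-0.044, 2.792, 0.01]
ft_force: [0.5, 0.5, 1.0]
opening: 0.0499
finger_force: 0.0
t: 19.85
tool_pos: [0.4944, 0.2442, 0.213]
tcp_rot: [0.002, -3.137, -0.002]
ft_force: [1.7, -1.1, -0.1]
opening: 0.0498
finger_force: 0.0
t: 20.15
tool_pos: [0.4943, 0.2823, 0.2132]
tcp_rot: [0.004, -3.137, -0.001]
ft_force: [-0.7, -0.7, 0.2]
opening: 0.0497
finger_force: 0.0
```

```bash
sed -i 's/\.17<w\[1\]/.11<w[1]/' h.py; python3 -c "
from h import *
g=gouges('wrist')
for o,a in g: pickgo(o,a,.005)
pickgo([.5057,.2825],.003,.005)"
```

```text
wrist origin [0.4923 0.4423] yaw -0.077 len 0.137 ztop 0.0247 hsv [ 74. 105. 137.] 2682
wrist origin [0.5047 0.2833] yaw 0.009 len 0.165 ztop 0.0246 hsv [ 12. 148. 117.] 2536
d [0.0017 0.1611 0.2092] w [ 0.001 -0.004  0.077] rows>= 5.280904212553673 0.51259042973593
d [-0.0107  0.0022  0.209 ] w [ 0.001 -0.004 -0.009] rows>= 4.185462839014848 0.06739325802856433
d [-0.0117  0.0013  0.209 ] w [ 0.001 -0.004 -0.003] rows>= 4.186313579156394 0.032486390664533925
```

```bash
python3 steer.py '-.011 .002 .05 0 -.004 -.006 .05;-.011 .002 .1 0 -.004 -.006 .05;-.011 .002 .15 0 -.004 -.006 .05;-.011 .002 .185 0 -.004 -.006 .05;-.011 .002 .19 0 -.004 -.006 .05' 30
python3 steer.py '0 0 .01 0 0 0 .05;0 0 .019 0 0 0 .05;0 0 .019 0 0 0 .05' 30
python3 steer.py '0 0 0 0 0 0 .015;0 0 0 0 0 0 .015;0 0 0 0 0 0 .015;0 0 0 0 0 0 .015;0 0 0 0 0 0 .015' 30
python3 steer.py '0 0 -.05 0 0 0 .015;0 0 -.1 0 0 0 .015;0 0 -.15 0 0 0 .015;0 0 -.21 0 0 0 .015;0 0 -.21 0 0 0 .015'
python3 -c "
from h import *
slotgo(.060,0,.06)"
```

```text
t: 20.75
tool_pos: [0.5033, 0.2817, 0.021]
tcp_rot: [0.008, -3.137, 0.002]
ft_force: [0.3, 0.2, 0.8]
opening: 0.0498
finger_force: 0.0
t: 21.05
tool_pos: [0.5059, 0.284, 0.0063]
tcp_rot: [-0.01, 3.139, 0.003]
ft_force: [-1.3, 0.4, 0.1]
opening: 0.0494
finger_force: 0.0
t: 21.55
tool_pos: [0.5057, 0.2843, 0.0064]
tcp_rot: [-0.01, 3.139, 0.003]
ft_force: [-0.1, -0.3, 4.1]
opening: 0.0236
finger_force: 30.0
t: 22.05
tool_pos: [0.507, 0.2847, 0.2218]
tcp_rot: [-0.01, 3.132, 0.008]
ft_force: [-0.3, -0.0, -0.9]
opening: 0.0239
finger_force: 30.0
d [-0.032  -0.6025  0.0865] w [ 0.001 -0.341 -0.025] rows>= 12.18951726213689 2.2767420491146617
```

```bash
python3 steer.py '-.01 -.25 0 0 0 0 .015;-.01 -.25 0 0 0 0 .015;-.01 -.25 0 0 0 0 .015;-.01 -.25 0 0 0 0 .015;-.01 -.25 0 0 0 0 .015'
python3 steer.py '-.01 -.25 0 0 -.341 -.025 .015;-.01 -.25 0 0 -.341 -.025 .015;-.01 -.25 0 0 -.341 -.025 .015;-.01 -.25 0 0 -.341 -.025 .015;-.01 -.25 0 0 -.341 -.025 .015'
python3 -c "
from h import *
slotgo(.060,0,.06)"
```

```text
t: 22.55
tool_pos: [0.5162, 0.0322, 0.2149]
tcp_rot: [-0.011, 3.141, 0.003]
ft_force: [1.3, 0.5, -0.9]
opening: 0.0237
finger_force: 30.0
t: 23.05
tool_pos: [0.5275, -0.2176, 0.2146]
tcp_rot: [-0.043, 2.799, 0.004]
ft_force: [1.1, 0.6, 0.5]
opening: 0.0238
finger_force: 30.0
d [ 0.0152 -0.0997  0.082 ] w [-0.002 -0.008  0.   ] rows>= 2.6006745056866043 0.05383930396892175
```

```bash
python3 steer.py '.015 -.05 0 0 -.008 0 .015;.015 -.1 0 0 -.008 0 .015;.015 -.1 .04 0 -.008 0 .015;.015 -.1 .08 0 -.008 0 .015;.015 -.1 .08 0 -.008 0 .015'
python3 steer.py '0 0 0 0 0 0 .015;0 0 0 0 0 0 .015;0 0 0 0 0 0 .015'
python3 -c "
from h import *
slotgo(.060,0,.007)"
```

```text
t: 23.55
tool_pos: [0.5425, -0.3138, 0.1292]
tcp_rot: [-0.043, 2.798, 0.013]
ft_force: [-0.4, -0.2, -0.4]
opening: 0.0235
finger_force: 30.0
t: 23.85
tool_pos: [0.5447, -0.3158, 0.137]
tcp_rot: [-0.045, 2.789, 0.002]
ft_force: [-0.3, -0.1, -0.8]
opening: 0.0235
finger_force: 30.0
d [ 0.0026 -0.0011  0.0569] w [-0.004  0.003  0.002] rows>= 1.1401361808987243 0.034279226508758566
```

```bash
python3 steer.py '.002 -.001 .02 0 0 0 .015;.002 -.001 .035 0 0 0 .015;.002 -.001 .035 0 0 0 .015;.002 -.001 .035 0 0 0 .015'
python3 -c "
from h import *
slotgo(.060,0,.007)"
```

```text
t: 24.25
tool_pos: [0.5545, -0.3161, 0.1018]
tcp_rot: [-0.044, 2.791, 0.004]
ft_force: [0.8, 0.5, -0.7]
opening: 0.0237
finger_force: 30.0
d [-0.0004 -0.0006  0.0205] w [-0.002  0.001  0.001] rows>= 0.4102601570068373 0.017052999550107646
```

```bash
python3 steer.py '0 0 .008 0 0 0 .015;0 0 .014 0 0 0 .015;0 0 .02 0 0 0 .015;0 0 .02 0 0 0 .015'
python3 steer.py '0 0 0 0 0 0 .04;0 0 0 0 0 0 .04;0 0 0 0 0 0 .04;0 0 0 0 0 0 .04'
python3 steer.py '0 0 -.04 0 0 0 .04;0 0 -.08 0 0 0 .04;0 0 -.12 0 0 0 .05;0 0 -.14 0 0 0 .05;0 0 -.14 0 0 0 .05'
python3 -W ignore -c "
from h import *
inbed()
g=gouges('top')
pickgo([.5188,.371],0,.2)"
```

```text
t: 24.65
tool_pos: [0.5613, -0.3158, 0.0818]
tcp_rot: [-0.044, 2.791, 0.005]
ft_force: [-0.8, 0.3, 0.6]
opening: 0.0234
finger_force: 30.0
t: 25.05
tool_pos: [0.5614, -0.3161, 0.0829]
tcp_rot: [-0.044, 2.79, 0.004]
ft_force: [0.6, -0.0, -0.3]
opening: 0.0402
finger_force: 0.0
t: 25.55
tool_pos: [0.5136, -0.3182, 0.2173]
tcp_rot: [-0.044, 2.787, -0.001]
ft_force: [-0.2, -0.3, -0.4]
opening: 0.0498
finger_force: 0.0
slot -0.12 n 113 y -0.1214 x -0.005 0.02 ztop front/back 0.0263 0.0181 dir 1.869 [ 15. 141. 172.]
slot -0.06 n 113 y -0.0648 x -0.0047 0.0122 ztop front/back 0.0262 nan dir -17.519 [ 14. 142. 162.]
slot 0 n 3164 y 0.0007 x -0.0045 0.1257 ztop front/back 0.0239 0.0237 dir -0.001 [ 12. 145.  81.]
slot 0.06 n 2806 y 0.0603 x -0.0047 0.0971 ztop front/back 0.024 0.0239 dir -0.007 [  1. 200. 119.]
slot 0.12 n 3018 y 0.118 x -0.0042 0.1106 ztop front/back 0.024 0.0239 dir -0.018 [ 12. 145.  82.]
top origin [0.5195 0.372 ] yaw 0.002 len 0.195 ztop 0.0262 hsv [111. 160. 132.] 537
top origin [0.4934 0.4447] yaw -0.074 len 0.193 ztop 0.0257 hsv [ 70. 104. 100.] 545
d [-0.0211  0.6877  0.0205] w [0.003 0.351 0.031] rows>= 13.765763262030749 2.346343075910966
```

```bash
python3 steer.py '0 .25 0 0 0 0 .05;0 .25 0 0 0 0 .05;0 .25 0 0 0 0 .05;0 .25 0 0 0 0 .05;0 .25 0 0 0 0 .05'
python3 steer.py '0 .25 0 .003 .351 .031 .05;0 .25 0 .003 .351 .031 .05;0 .25 0 .003 .351 .031 .05;0 .25 0 .003 .351 .031 .05;0 .25 0 .003 .351 .031 .05'
python3 steer.py '-.015 .05 0 0 0 0 .05;-.015 .1 0 0 0 0 .05;-.015 .15 0 0 0 0 .05;-.015 .19 0 0 0 0 .05;-.015 .19 0 0 0 0 .05'
python3 steer.py '0 0 0 0 0 0 .05;0 0 0 0 0 0 .05'
python3 -c "
from h import *
g=gouges('wrist')
for o,a in g: pickgo(o,a,.005)
pickgo([.519,.371],0,.005)"
```

```text
t: 26.15
tool_pos: [0.5048, -0.0652, 0.2119]
tcp_rot: [-0.044, 2.793, 0.005]
ft_force: [1.6, -0.4, -0.8]
opening: 0.0503
finger_force: 0.0
t: 26.65
tool_pos: [0.4972, 0.1822, 0.2109]
tcp_rot: [0.001, -3.138, 0.001]
ft_force: [0.4, 0.4, 0.4]
opening: 0.0499
finger_force: 0.0
t: 27.15
tool_pos: [0.5113, 0.3741, 0.2101]
tcp_rot: [0.008, -3.139, 0.001]
ft_force: [0.4, -0.4, 0.2]
opening: 0.0499
finger_force: 0.0
t: 27.35
tool_pos: [0.5126, 0.3687, 0.2117]
tcp_rot: [-0.0, -3.14, 0.002]
ft_force: [1.1, -0.1, 1.0]
opening: 0.0499
finger_force: 0.0
wrist origin [0.4929 0.4433] yaw -0.077 len 0.136 ztop 0.0246 hsv [ 74. 106. 133.] 2568
wrist origin [0.5177 0.3716] yaw -0.001 len 0.17 ztop 0.0246 hsv [107. 170. 159.] 2599
d [0.0197 0.0749 0.2071] w [-0.001 -0.001  0.076] rows>= 4.422739847032262 0.5057019040616433
d [-0.0051  0.0032  0.2071] w [-0.001 -0.001  0.001] rows>= 4.1447280737876255 0.011702636849983902
d [-0.0064  0.0026  0.2071] w [-0.001 -0.001 -0.001] rows>= 4.145286639152497 0.012251445455820634
```

```bash
python3 steer.py '-.005 .003 .05 0 0 0 .05;-.005 .003 .1 0 0 0 .05;-.005 .003 .15 0 0 0 .05;-.005 .003 .18 0 0 0 .05;-.005 .003 .19 0 0 0 .05' 30
python3 steer.py '0 0 .01 0 0 0 .05;0 0 .017 0 0 0 .05;0 0 .017 0 0 0 .05' 30
python3 steer.py '0 0 0 0 0 0 .015;0 0 0 0 0 0 .015;0 0 0 0 0 0 .015;0 0 0 0 0 0 .015;0 0 0 0 0 0 .015' 30
python3 steer.py '0 0 -.05 0 0 0 .015;0 0 -.1 0 0 0 .015;0 0 -.15 0 0 0 .015;0 0 -.21 0 0 0 .015;0 0 -.21 0 0 0 .015'
python3 steer.py '0 -.25 0 0 0 0 .015;0 -.25 0 0 0 0 .015;0 -.25 0 0 0 0 .015;0 -.25 0 0 0 0 .015;0 -.25 0 0 0 0 .015'
python3 -c "
from h import *
slotgo(.060,-.06,.06)"
```

```text
t: 27.9
tool_pos: [0.5164, 0.3705, 0.0196]
tcp_rot: [-0.002, -3.137, 0.005]
ft_force: [0.1, -0.1, 0.3]
opening: 0.0498
finger_force: 0.0
t: 28.2
tool_pos: [0.5181, 0.3727, 0.0063]
tcp_rot: [0.0, 3.141, 0.0]
ft_force: [-0.9, 0.3, -0.5]
opening: 0.0503
finger_force: 0.0
t: 28.7
tool_pos: [0.5179, 0.3728, 0.0063]
tcp_rot: [-0.0, 3.142, 0.0]
ft_force: [-1.3, -0.8, 4.6]
opening: 0.0234
finger_force: 30.0
t: 29.2
tool_pos: [0.5195, 0.3738, 0.2221]
tcp_rot: [-0.0, 3.134, 0.007]
ft_force: [0.2, 0.7, -0.8]
opening: 0.0237
finger_force: 30.0
t: 29.7
tool_pos: [0.5171, 0.1208, 0.2151]
tcp_rot: [0.001, -3.14, 0.0]
ft_force: [0.5, -0.1, -1.2]
opening: 0.0236
finger_force: 30.0
d [-0.0284 -0.4979  0.0828] w [-0.006 -0.351 -0.03 ] rows>= 10.109913738867512 2.351451184551225
```

```bash
python3 steer.py '-.01 -.25 0 0 0 0 .015;-.01 -.25 0 0 0 0 .015;-.01 -.25 0 0 0 0 .015;-.01 -.25 0 0 0 0 .015;-.01 -.25 0 0 0 0 .015'
python3 steer.py '-.018 -.248 0 -.006 -.351 -.03 .015;-.018 -.248 0 -.006 -.351 -.03 .015;-.018 -.248 0 -.006 -.351 -.03 .015;-.018 -.248 0 -.006 -.351 -.03 .015;-.018 -.248 0 -.006 -.351 -.03 .015'
python3 steer.py '0 0 0 0 0 0 .015;0 0 0 0 0 0 .015'
python3 -c "
from h import *
slotgo(.060,-.06,.06)"
```

```text
t: 30.2
tool_pos: [0.5273, -0.1291, 0.2152]
tcp_rot: [0.0, -3.14, -0.0]
ft_force: [1.1, -0.5, -0.5]
opening: 0.0242
finger_force: 30.0
t: 30.7
tool_pos: [0.5449, -0.3771, 0.2151]
tcp_rot: [-0.041, 2.791, 0.009]
ft_force: [0.5, 0.2, -0.8]
opening: 0.0236
finger_force: 30.0
t: 30.9
tool_pos: [0.5452, -0.3754, 0.2144]
tcp_rot: [-0.04, 2.792, 0.01]
ft_force: [-0.8, -0.1, -1.6]
opening: 0.0232
finger_force: 30.0
d [ 0.0277 -0.0019  0.0772] w [ 0.002 -0.001 -0.003] rows>= 1.640308467893047 0.020782614919277118
```

```bash
python3 steer.py '.028 -.002 .02 0 0 0 .015;.028 -.002 .06 0 0 0 .015;.028 -.002 .095 0 0 0 .015;.028 -.002 .105 0 0 0 .015;.028 -.002 .105 0 0 0 .015'
python3 steer.py '0 0 0 0 0 0 .015;0 0 0 0 0 0 .015'
python3 -c "
from h import *
slotgo(.060,-.06,.007)"
```

```text
t: 31.4
tool_pos: [0.5557, -0.3751, 0.1066]
tcp_rot: [-0.044, 2.793, 0.012]
ft_force: [-0.5, -0.1, -0.8]
opening: 0.0238
finger_force: 30.0
t: 31.6
tool_pos: [0.5561, -0.3771, 0.1097]
tcp_rot: [-0.043, 2.789, 0.006]
ft_force: [0.5, -0.7, -1.7]
opening: 0.024
finger_force: 30.0
d [0.0021 0.0004 0.028 ] w [-0.001  0.002  0.   ] rows>= 0.5615774574115527 0.017903622945632795
```

```bash
python3 steer.py '.002 0 .01 0 0 0 .015;.002 0 .018 0 0 0 .015;.002 0 .024 0 0 0 .015;.002 0 .0275 0 0 0 .015;.002 0 .0275 0 0 0 .015'
python3 steer.py '0 0 0 0 0 0 .04;0 0 0 0 0 0 .04;0 0 0 0 0 0 .04;0 0 0 0 0 0 .04'
python3 steer.py '0 0 -.04 0 0 0 .04;0 0 -.08 0 0 0 .04;0 0 -.12 0 0 0 .05;0 0 -.14 0 0 0 .05;0 0 -.14 0 0 0 .05'
python3 -W ignore -c "
from h import *
inbed()
g=gouges('top')
pickgo([.493,.444],-.075,.2)"
```

```text
t: 32.1
tool_pos: [0.5632, -0.3764, 0.081]
tcp_rot: [-0.043, 2.791, 0.009]
ft_force: [-3.0, 1.2, 2.6]
opening: 0.0236
finger_force: 30.0
t: 32.5
tool_pos: [0.5634, -0.3765, 0.0812]
tcp_rot: [-0.043, 2.791, 0.008]
ft_force: [1.0, 0.5, 0.2]
opening: 0.0401
finger_force: 0.0
t: 33.0
tool_pos: [0.5155, -0.3791, 0.2159]
tcp_rot: [-0.043, 2.787, 0.003]
ft_force: [0.7, 0.9, -0.7]
opening: 0.0493
finger_force: 0.0
slot -0.12 n 119 y -0.1267 x -0.0044 -0.0026 ztop front/back 0.026 nan dir -109.787 [ 15. 136. 174.]
slot -0.06 n 3233 y -0.06 x -0.005 0.1265 ztop front/back 0.0239 0.0237 dir -0.003 [108. 168. 117.]
slot 0 n 2721 y 0.0004 x -0.0042 0.0966 ztop front/back 0.024 0.0239 dir -0.001 [ 12. 146.  80.]
slot 0.06 n 3094 y 0.0593 x -0.0046 0.1098 ztop front/back 0.024 0.0238 dir -0.009 [  1. 199. 120.]
slot 0.12 n 2971 y 0.1177 x -0.0044 0.1097 ztop front/back 0.0241 0.0238 dir -0.035 [ 12. 146.  85.]
top origin [0.4933 0.4446] yaw -0.071 len 0.193 ztop 0.0261 hsv [ 69. 103. 100.] 544
d [0.0017 0.8222 0.0129] w [0.019 0.35  0.104] rows>= 16.446527821450125 2.439126846126366
```

Now the green one, 0.82 m across.

```bash
python3 steer.py '0 .25 0 0 0 0 .05;0 .25 0 0 0 0 .05;0 .25 0 0 0 0 .05;0 .25 0 0 0 0 .05;0 .25 0 0 0 0 .05'
python3 steer.py '0 .25 0 0 0 0 .05;0 .25 0 0 0 0 .05;0 .25 0 0 0 0 .05;0 .25 0 0 0 0 .05;0 .25 0 0 0 0 .05'
python3 steer.py '0 .25 0 .019 .35 .104 .05;0 .25 0 .019 .35 .104 .05;0 .25 0 .019 .35 .104 .05;0 .25 0 .019 .35 .104 .05;0 .25 0 .019 .35 .104 .05'
python3 steer.py '0 .07 0 0 0 0 .05;0 .07 0 0 0 0 .05;0 .07 0 0 0 0 .05;0 .07 0 0 0 0 .05'
python3 -c "
from h import *
g=gouges('wrist')
for o,a in g: pickgo(o,a,.005)
pickgo([.493,.444],-.075,.005)"
```

```text
t: 33.6
tool_pos: [0.5069, -0.1259, 0.2111]
tcp_rot: [-0.042, 2.793, 0.01]
ft_force: [1.1, -0.3, -0.4]
opening: 0.0503
finger_force: 0.0
t: 34.1
tool_pos: [0.4991, 0.1241, 0.2115]
tcp_rot: [-0.044, 2.792, 0.008]
ft_force: [0.4, -0.9, -0.8]
opening: 0.0502
finger_force: 0.0
t: 34.6
tool_pos: [0.4916, 0.3739, 0.2106]
tcp_rot: [-0.116, -3.137, 0.003]
ft_force: [0.5, -0.2, 0.6]
opening: 0.0499
finger_force: 0.0
t: 35.0
tool_pos: [0.4969, 0.4411, 0.2111]
tcp_rot: [-0.115, -3.138, 0.003]
ft_force: [-0.6, 0.3, 0.2]
opening: 0.0501
finger_force: 0.0
wrist origin [0.4913 0.4443] yaw -0.078 len 0.18 ztop 0.0246 hsv [ 74. 105. 129.] 2745
d [0.0058 0.0035 0.2067] w [-0.002 -0.001  0.004] rows>= 4.135689215877361 0.02722972333162765
d [0.0041 0.0034 0.2067] w [-0.002 -0.001  0.   ] rows>= 4.13479960564798 0.014146427196363389
```

```bash
python3 steer.py '.005 .003 .05 0 0 0 .05;.005 .003 .1 0 0 0 .05;.005 .003 .15 0 0 0 .05;.005 .003 .18 0 0 0 .05;.005 .003 .19 0 0 0 .05' 30
python3 steer.py '0 0 .01 0 0 0 .05;0 0 .017 0 0 0 .05;0 0 .017 0 0 0 .05' 30
python3 steer.py '0 0 0 0 0 0 .015;0 0 0 0 0 0 .015;0 0 0 0 0 0 .015;0 0 0 0 0 0 .015;0 0 0 0 0 0 .015' 30
python3 steer.py '0 0 -.05 0 0 0 .015;0 0 -.1 0 0 0 .015;0 0 -.15 0 0 0 .015;0 0 -.21 0 0 0 .015;0 0 -.21 0 0 0 .015'
python3 steer.py '0 -.25 0 0 0 0 .015;0 -.25 0 0 0 0 .015;0 -.25 0 0 0 0 .015;0 -.25 0 0 0 0 .015;0 -.25 0 0 0 0 .015'
python3 -c "
from h import *
slotgo(.060,-.12,.06)"
```

```text
t: 35.55
tool_pos: [0.4915, 0.4423, 0.0195]
tcp_rot: [-0.119, -3.135, 0.006]
ft_force: [0.1, -0.1, 0.5]
opening: 0.05
finger_force: 0.0
t: 35.85
tool_pos: [0.4931, 0.4448, 0.0066]
tcp_rot: [0.117, 3.139, 0.001]
ft_force: [-0.2, -0.2, 0.0]
opening: 0.0504
finger_force: 0.0
t: 36.35
tool_pos: [0.4929, 0.4449, 0.0065]
tcp_rot: [0.117, 3.139, 0.0]
ft_force: [-0.8, -0.1, 3.9]
opening: 0.0235
finger_force: 30.0
t: 36.85
tool_pos: [0.4943, 0.4461, 0.2226]
tcp_rot: [0.117, 3.132, 0.009]
ft_force: [0.5, 0.5, -0.3]
opening: 0.0241
finger_force: 30.0
t: 37.35
tool_pos: [0.4732, 0.1936, 0.2154]
tcp_rot: [-0.116, -3.139, 0.001]
ft_force: [2.2, -0.2, -0.8]
opening: 0.0237
finger_force: 30.0
d [-0.1208 -0.6233  0.0831] w [-0.019 -0.35  -0.104] rows>= 12.806841955076333 2.4388927771248627
```

```bash
python3 steer.py '-.046 -.24 0 0 0 0 .015;-.046 -.24 0 0 0 0 .015;-.046 -.24 0 0 0 0 .015;-.046 -.24 0 0 0 0 .015;-.046 -.24 0 0 0 0 .015'
python3 steer.py '-.046 -.24 0 -.019 -.35 -.104 .015;-.046 -.24 0 -.019 -.35 -.104 .015;-.046 -.24 0 -.019 -.35 -.104 .015;-.046 -.24 0 -.019 -.35 -.104 .015;-.046 -.24 0 -.019 -.35 -.104 .015'
python3 steer.py '0 -.05 0 0 0 0 .015;0 -.1 0 0 0 0 .015;0 -.143 0 0 0 0 .015;0 -.143 0 0 0 0 .015'
python3 -c "
from h import *
slotgo(.060,-.12,.06)"
```

```text
t: 37.85
tool_pos: [0.5017, -0.0496, 0.2155]
tcp_rot: [-0.118, -3.139, -0.0]
ft_force: [1.4, 1.1, -0.4]
opening: 0.0235
finger_force: 30.0
t: 38.35
tool_pos: [0.5291, -0.2912, 0.2155]
tcp_rot: [-0.041, 2.791, 0.009]
ft_force: [1.5, 0.3, 0.2]
opening: 0.0242
finger_force: 30.0
t: 38.75
tool_pos: [0.5333, -0.4365, 0.2143]
tcp_rot: [-0.037, 2.792, 0.007]
ft_force: [-0.4, 0.9, -1.9]
opening: 0.0237
finger_force: 30.0
d [ 0.0148 -0.0009  0.0818] w [-0.001 -0.    -0.004] rows>= 1.6622671031850025 0.02863688549258489
```

```bash
python3 steer.py '.015 0 .02 0 0 -.003 .015;.015 0 .06 0 0 -.003 .015;.015 0 .1 0 0 -.003 .015;.015 0 .108 0 0 -.003 .015;.015 0 .108 0 0 -.003 .015'
python3 steer.py '0 0 0 0 0 0 .015;0 0 0 0 0 0 .015'
python3 -c "
from h import *
slotgo(.060,-.12,.007)"
```

```text
t: 39.25
tool_pos: [0.557, -0.4303, 0.1071]
tcp_rot: [-0.047, 2.793, 0.011]
ft_force: [-0.9, -0.2, -0.8]
opening: 0.0238
finger_force: 30.0
t: 39.45
tool_pos: [0.5574, -0.4311, 0.1103]
tcp_rot: [-0.047, 2.79, 0.007]
ft_force: [-0.8, 0.4, -0.1]
opening: 0.0234
finger_force: 30.0
d [ 0.0019 -0.0056  0.0288] w [0.    0.001 0.003] rows>= 0.5872392320147998 0.019096138742566403
```

```bash
python3 steer.py '.002 -.0055 0 0 0 .003 .015;.002 -.0055 0 0 0 .003 .015;.002 -.0055 .005 0 0 .003 .015;.002 -.0055 .005 0 0 .003 .015'
python3 -c "
from h import *
slotgo(.060,-.12,.007)"
```

```text
t: 39.85
tool_pos: [0.5573, -0.4366, 0.1034]
tcp_rot: [-0.042, 2.791, 0.009]
ft_force: [0.3, 0.1, -1.2]
opening: 0.0235
finger_force: 30.0
d [-0.0008 -0.0002  0.0223] w [ 0.001  0.    -0.001] rows>= 0.44710649379641837 0.009342559999864976
```

```bash
python3 steer.py '0 0 .008 0 0 0 .015;0 0 .015 0 0 0 .015;0 0 .0215 0 0 0 .015;0 0 .0215 0 0 0 .015'
python3 steer.py '0 0 0 0 0 0 .04;0 0 0 0 0 0 .04;0 0 0 0 0 0 .04;0 0 0 0 0 0 .04'
python3 steer.py '0 0 -.04 0 0 0 .04;0 0 -.08 0 0 0 .04;0 0 -.12 0 0 0 .05;0 0 -.14 0 0 0 .05;0 0 -.14 0 0 0 .05'
python3 steer.py '0 .15 -.05 0 0 0 .05;0 .15 -.05 0 0 0 .05;0 .15 -.05 0 0 0 .05;0 .15 -.05 0 0 0 .05'
python3 -W ignore - <<'E'
from h import *
inbed()
m,p,d=snap("wrist"); cv2.imwrite("pics/w5.png",p[:,:,::-1])
go([.475,-.02,.2],yawR(np.pi/2+.03))
E
```

```text
t: 40.25
tool_pos: [0.5647, -0.436, 0.0824]
tcp_rot: [-0.043, 2.792, 0.01]
ft_force: [0.6, -0.5, -2.2]
opening: 0.0239
finger_force: 30.0
t: 40.65
tool_pos: [0.5649, -0.4368, 0.0843]
tcp_rot: [-0.043, 2.79, 0.008]
ft_force: [0.2, 0.1, 0.2]
opening: 0.04
finger_force: 0.0
t: 41.15
tool_pos: [0.5169, -0.4393, 0.219]
tcp_rot: [-0.043, 2.787, 0.002]
ft_force: [0.8, -0.4, -0.5]
opening: 0.0494
finger_force: 0.0
t: 41.55
tool_pos: [0.4947, -0.285, 0.2628]
tcp_rot: [-0.046, 2.79, 0.01]
ft_force: [1.4, -0.8, -0.5]
opening: 0.05
finger_force: 0.0
slot -0.12 n 2377 y -0.1174 x -0.0045 0.1251 ztop front/back 0.0239 0.0236 dir 0.026 [ 74. 101. 156.]
slot -0.06 n 2386 y -0.058 x -0.0041 0.125 ztop front/back 0.0239 0.0236 dir 0.003 [107. 167. 116.]
slot 0 n 2393 y 0.0012 x -0.0049 0.1257 ztop front/back 0.0239 0.0236 dir 0.005 [ 12. 146.  80.]
slot 0.06 n 2444 y 0.0605 x -0.0049 0.1236 ztop front/back 0.0239 0.0237 dir -0.003 [  1. 200. 117.]
slot 0.12 n 2357 y 0.1186 x -0.0042 0.1172 ztop front/back 0.0239 0.0238 dir -0.01 [ 12. 145.  80.]
d [0.0323 0.2682 0.0546] w [0.276 0.275 1.555] rows>= 5.512336377486712 10.68989800641175
```

View pics/w5.png

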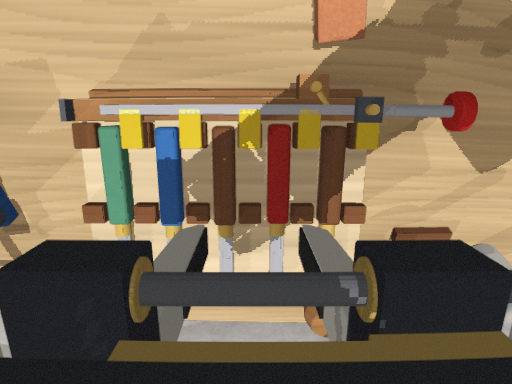

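```bash
python3 steer.py '0 .24 0 0 .352 0 0;0 .24 0 0 .352 0 0;0 .24 0 0 .352 0 0;0 .24 0 0 .352 0 0;0 .24 0 0 .352 0 0' 30
python3 steer.py '0 0 0 0 0 0 0;0 0 0 0 0 0 0;0 0 0 0 0 0 0'
python3 - <<'E'
from h import *
go([.477,-.01,.07],yawR(np.pi+.03))
m,p,d=snap("top"); C=cloud(m,d)[190:240,325:350]; hsv=cv2.cvtColor(p,cv2.COLOR_RGB2HSV)[190:240,325:350]
q=((hsv[...,0]<4)|(hsv[...,0]>176))&(hsv[...,1]>180); print(q.sum(),np.nanmedian(C[q],0))
E
```

```text
t: 42.15
tool_pos: [0.4881, -0.0473, 0.2611]
tcp_rot: [0.049, -3.138, -0.002]
ft_force: [1.7, -0.0, -0.8]
opening: 0.0146
finger_force: 0.0
t: 42.45
tool_pos: [0.488, -0.0502, 0.2618]
tcp_rot: [0.046, -3.139, -0.001]
ft_force: [-1.2, -0.4, -1.0]
opening: 0.0004
finger_force: 0.0
d [0.0094 0.0404 0.1918] w [ 0.001 -0.002 -0.001] rows>= 3.925442587191338 0.01626875817184184
26 [ 0.46787561 -0.07634397  0.09909278]
```

```bash
python3 steer.py '.009 .04 0 0 0 0 0;.009 .04 .05 0 0 0 0;.009 .04 .1 0 0 0 0;.009 .04 .15 0 0 0 0;.009 .04 .19 0 0 0 0' 30
python3 steer.py '0 -.015 0 0 0 0 0;0 -.03 0 0 0 0 0;0 -.036 0 0 0 0 0;0 -.042 0 0 0 0 0;0 -.048 0 0 0 0 0'
python3 steer.py '0 -.006 0 0 0 0 0;0 -.012 0 0 0 0 0;0 -.016 0 0 0 0 0;0 -.019 0 0 0 0 0'
```

```text
t: 43.0
tool_pos: [0.4766, -0.0102, 0.0701]
tcp_rot: [0.045, -3.139, -0.001]
ft_force: [1.1, -0.5, 0.6]
opening: 0.0002
finger_force: 0.0
t: 43.5
tool_pos: [0.4786, -0.0571, 0.0726]
tcp_rot: [0.046, -3.14, -0.003]
ft_force: [2.1, 8.4, -1.2]
opening: 0.0006
finger_force: 4.3
t: 43.9
tool_pos: [0.4793, -0.0765, 0.0727]
tcp_rot: [0.048, -3.14, -0.0]
ft_force: [0.2, 0.3, 0.1]
opening: 0.0005
finger_force: 0.0
```

```bash
python3 steer.py '0 -.003 0 0 0 0 0;0 -.006 0 0 0 0 0;0 -.008 0 0 0 0 0'
```

```text
t: 44.2
tool_pos: [0.4793, -0.0835, 0.0725]
tcp_rot: [0.047, -3.14, -0.003]
ft_force: [1.5, 19.8, 3.8]
opening: 0.0006
finger_force: 10.1
```

Against the home stop. Back off, lift, and check.

```bash
python3 steer.py '0 .05 0 0 0 0 0;0 .05 0 0 0 0 0;0 .05 -.05 0 0 0 0;0 .05 -.1 0 0 0 0;0 .05 -.15 0 0 0 0'
python3 steer.py '.15 .12 -.05 0 0 0 0;.15 .12 -.05 0 0 0 0;.15 .12 -.05 0 0 0 0;.15 .12 -.05 0 0 0 0;.15 .12 -.05 0 0 0 0'
python3 steer.py '0 0 0 0 0 0 0;0 0 0 0 0 0 0;0 0 0 0 0 0 0'
python3 -W ignore - <<'E'
from h import *
inbed("top"); inbed("side")
for n in("top","side"):
    m,p,d=snap(n); C=cloud(m,d); hsv=cv2.cvtColor(p,cv2.COLOR_RGB2HSV)
    if n=="top": cv2.imwrite("pics/t9.png",p[:,:,::-1])
    Q=(hsv[...,0]<=32)&(hsv[...,1]>200)&(hsv[...,2]>100)&(C[...,2]>.08)&(C[...,2]<.11)&(C[...,1]<0)
    nl,L,st,ce=cv2.connectedComponentsWithStats(Q.astype(np.uint8))
    for i in range(1,nl):
        if st[i,4]>30: print(n,st[i].tolist(),np.nanmedian(C[L==i],0).round(4))
E
```

```text
t: 44.7
tool_pos: [0.4777, -0.0343, 0.2244]
tcp_rot: [0.049, -3.139, -0.001]
ft_force: [1.0, 0.5, -0.3]
opening: 0.0002
finger_force: 0.0
t: 45.2
tool_pos: [0.322, 0.0828, 0.2742]
tcp_rot: [-0.053, 3.14, 0.002]
ft_force: [0.6, 0.1, 0.2]
opening: 0.0003
finger_force: 0.0
t: 45.5
tool_pos: [0.3251, 0.0806, 0.2724]
tcp_rot: [0.046, -3.139, -0.001]
ft_force: [-0.1, -1.5, -0.1]
opening: 0.0005
finger_force: 0.0
slot -0.12 n 424 y -0.1152 x -0.0037 0.1304 ztop front/back 0.024 0.0232 dir -0.002 [ 69. 122.  92.]
slot -0.06 n 414 y -0.0563 x -0.0033 0.1288 ztop front/back 0.0233 0.0234 dir -0.015 [111.  179.  120.5]
slot 0 n 413 y 0.0047 x -0.0041 0.1333 ztop front/back 0.0238 0.0233 dir -0.02 [ 11. 172.  78.]
slot 0.06 n 419 y 0.0638 x -0.0044 0.1288 ztop front/back 0.0233 0.0234 dir -0.01 [  3. 217. 128.]
slot 0.12 n 408 y 0.1227 x -0.002 0.1271 ztop front/back 0.0239 0.0234 dir 0.005 [ 12. 174.  78.]
slot -0.06 n 925 y -0.0642 x -0.0022 0.1266 ztop front/back 0.0235 0.024 dir 0.002 [109. 199. 153.]
slot 0 n 751 y -0.0045 x -0.0038 0.1257 ztop front/back 0.0233 0.0229 dir 0.03 [ 12. 163.  88.]
slot 0.06 n 644 y 0.0547 x -0.0034 0.1255 ztop front/back 0.023 0.0229 dir 0.037 [  3. 207. 146.]
slot 0.12 n 561 y 0.1131 x -0.003 0.1261 ztop front/back 0.0231 0.023 dir 0.034 [ 13. 157.  94.]
top [390, 179, 9, 26, 170] [ 0.5567 -0.2541  0.0992]
top [369, 207, 9, 13, 103] [ 0.5005 -0.1974  0.0942]
top [392, 207, 8, 12, 95] [ 0.5023 -0.258   0.0947]
top [414, 206, 9, 13, 99] [ 0.5034 -0.3179  0.0942]
top [437, 206, 9, 13, 105] [ 0.5071 -0.3782  0.0944]
top [459, 206, 10, 14, 114] [ 0.5086 -0.4375  0.0937]
top [335, 215, 6, 13, 65] [ 0.4763 -0.1051  0.0996]
side [210, 254, 17, 12, 102] [ 0.4772 -0.1138  0.0981]
side [223, 284, 18, 14, 155] [ 0.5003 -0.2021  0.0928]
side [227, 301, 58, 22, 510] [ 0.5365 -0.2615  0.0953]
side [231, 334, 19, 17, 213] [ 0.5046 -0.3221  0.093 ]
side [232, 365, 23, 18, 279] [ 0.5048 -0.3818  0.0929]
```

View pics/t9.png

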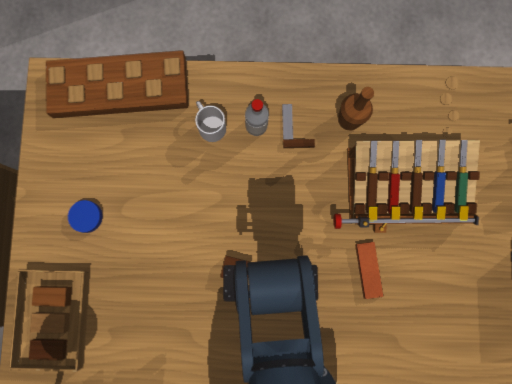

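The picture shows all five gouges in their slots around (373–463, 185), the tabs back over them at row 212 and the knob home at (338, 221).

```bash
python3 -c "
from workcell import r
print(r.close_job())"
```

```text
the job is handed in; nothing more can be done
None
```

I pulled the lock out, laid all five gouges in the rack with blades uphill, pushed the knob home, and handed the job in at about 46 s; my last pictures showed everything in place, but the hand-in returned no verdict.

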